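# Set out the vitamins

## Task

Set out my vitamins: clear the tray by standing the glass tumbler on the stone coaster and the mug and the tea caddy on the grey drying mat, then lift out the vitamin organizer they were hemming in and lay it lengthwise on the bare part of the slatted placemat, wholly on it and clear of the coaster. Once it lies there, put the mug and the caddy back on the tray, each centred on the very cork spot it came from. Keep everything upright and leave the teaspoon lying in the tray.

Things in the scene. Friction and masses are not known exactly. Their poses are not given: they have to be found in the camera images.
- tray: Dark wooden tea tray, 250 (x) x 280 (y) mm, fixed. Origin: centre of underside; floor 6 mm above it; rim 8 mm thick, 16 mm high. Three flush cork spots, 84 mm wide, centred at (x, y) = (-66, 58), (-66, -58), (66, 0) mm in its frame. At the start mug, tumbler and caddy stand one on each (varies, within 2 mm); the organizer lies between them, out of the gripper's reach until all three are gone.
- mug: White ceramic mug, loose, open on top: a straight cylinder 70 mm wide, 92 mm high, wall 4.5 mm, with one handle (10 mm round bar) on its own +y side, reaching 72 mm from the axis, at 15 to 80 mm height. About 0.27 kg. Origin: centre of its underside; z up. At the start the handle points 11 to 32 degrees from the tray's +y towards the tray's -x.
- tumbler: Clear glass tumbler, loose, open on top, round: 61 mm in diameter at the foot, 66 mm at the rim, 110 mm high, wall 4 mm, no handle. About 0.22 kg. Origin: centre of its underside; z up.
- caddy: Stainless steel tea caddy, loose: a closed round tin 61 mm in diameter with a fixed lid cap 63 mm in diameter from 75 mm height up, 106 mm high in all. About 0.17 kg. Origin: centre of its underside; z up.
- organizer: White hard plastic seven-day vitamin organizer with clear hinged lids, all shut, loose: a box 42 (its x) x 150 (its y) x 26 mm high, about 0.12 kg. Origin: centre of its underside; z up. At the start it lies on the tray floor across the middle of the tray, its long (y) axis roughly along the tray's y.
- teaspoon: Stainless steel teaspoon, loose bystander, 130 mm long (its x), bowl 29 mm wide, at most 8 mm high, lying on the tray floor near the tray's -y rim (its axis about 116 mm from the tray's centre), roughly along the tray's x. Origin: under the middle of its length. It stays where it lies.
- drying_mat: Grey ribbed drying mat, fixed, 300 (its x) x 140 (its y) x 5 mm thick, its ribbed top 5 mm above the origin. Origin: centre of its underside. It lies beside the tray, left or right of it. Parking place for the mug and the caddy, which stand on it upright side by side along its length.
- placemat: Brown slatted wooden placemat, fixed, 300 (x) x 140 (y) x 4 mm. Origin: centre of its underside. It lies on the other side of the tray from the drying mat. The coaster lies on its +x end; the bare rest, for the organizer, is centred about (-54, 0) mm in its frame. Lengthwise: the organizer's y axis along the placemat's x axis, either way round.
- coaster: Round pale stone coaster, fixed, 80 mm across, 6 mm thick, lying on the +x end of the placemat (its centre 80 to 90 mm from the placemat's). Origin: centre of its underside; its top is 6 mm above that. Place for the tumbler.

How it is judged:
By the outcome, as a careful person would: the job done as asked, in the order asked, and still so for the second after the job is handed in, with the robot touching nothing.
It also fails if it takes over 134 s, if anything falls off the work surface, if the arm or the gripper's body presses on something with over 40 N, if the wrist force passes 120 N, or if a joint passes its speed limit or range.

## Robot

A 7-joint arm with a two-finger parallel gripper is mounted at the origin on the work surface. World frame = base frame: x ahead of the robot, y to its left, z up, the work surface at z = 0. Lengths are in m, angles in rad, forces in N, time in s.
With the tool pointing down it reaches from about 0.35 to 0.9 m from the base axis. Payload 8.1 kg.
Tool frame: the origin (TCP) lies on the centre line of the jaws, within the pads' length; the fingertips stand tcp_to_tips ahead of it and the grasp point (between the pads) lies 11 mm behind it (tcp_to_tips is the distance from the TCP to the fingertips, in m); z points along the fingers, y is the line along which they close (so a half turn about z gives the same grasp; the last joint's range is limited). The gripper opens to 92 mm and grips with 3 to 60 N. Pads are 19 mm wide; open, the fingers measure 130 mm over their backs; the gripper's body (75 mm by 190 mm) begins 47 mm behind the grasp point.
Start: joints at [-1.381, 0.434, 0.025, 1.573, -0.012, 1.134, -0.075], TCP at [0.18, 0.598, 0.235] pointing down, gripper open.
Joint ranges: [-2.62, 2.62], [-0.44, 2.09], [-1.27, 1.32], [0.08, 2.57], [-1.32, 4.46], [0.12, 2], [-2.74, 2.74]. Speed limits (rad/s): [2.22, 2.22, 3.01, 3.01, 3.14, 3.14, 3.14].

## Interface

Orientations are given as a unit quaternion [x, y, z, w].
In Python, from plant import observe, snapshot, finish_job, recognise, mark_of, tcp_to_tips gives the robot as it stands.
- The arm moves only by the shell command python3 -m pendant 'ROWS'. ROWS is JSON, a list of rows, each an object of numbers: "tx", "ty", "tz": the shift along the tool's x, y, z in units of 0.5 m (1.0 is 0.5 m); "rx", "ry", "rz": the turn, a rotation vector about the tool's x, y, z in units of 90 degrees (1.0 is 90 degrees); "hand": the opening, from -1 (shut) to 1 (fully open). A call has 1 to 10 rows; each row shifts and turns the commanded pose from where the row before left it, along the tool's axes as they then stand; what a row does not reach is not made up. A row lasts 1/12 s, in which the tool goes at most 41.7 mm and 7.16 degrees, less where a joint would pass 70% of its speed; a pose out of reach is approached as far as the arm can. A call with a number of a shift or a turn outside -1 to 1 is refused whole. A call with a gripper value outside its range is refused whole. The fingers move at their own pace and stop on an object; the grip force is fixed at half the most. Time passes only in rows, so rows that do not move let the fingers close. It gives the time, the measured TCP pose, the force, the opening and the grip force at its end, in the units of the state.
- observe(): the state, without advancing time (a new reading comes with each control period).
- snapshot(name): name is "scene" or "top" or "wrist"; returns a dict with "frame" (400x640x3 uint8, red, green, blue), "K" (3x3 intrinsics, pixels), "origin" and "attitude" of the camera in the world. Camera axes: x right, y down, z forward; pixel columns grow to the right and rows downward; lengths in m; the calibration is good to about 2 mm. A picture is of the moment at which its call begins. There is no depth.
- finish_job(): hands the job in; it is judged then, once.
Trained networks look in a picture, given as the dict that the camera call returned (one of the last four; its "shot" number tells which), for a name from the list of things; names that differ only in an ending like _2 or _b are one class to them, and where a whole thing is asked for, a point or a joint stands for the part that bears it (a point fixed in the world has none). Each returns a list of dicts, best first, with "conf" (0 to 1); they miss things now and then, are a little off and sometimes report something else, mostly with a low value. They report only what shows in the picture. A call takes as long as a camera call.
- recognise(picture, query): "location" ([x, y, z] in m, in world coordinates, good to about 4 mm: the middle of the surface that is visible of it).
- mark_of(picture, query): "location" ([x, y, z] in m, in world coordinates, good to about 4 mm: a listed point, or the origin of a listed thing).
The state is a dict: "time_s": time; "joints": joint angles; "qvel": joint speeds; "effort": joint torques, N m; "tcp_pos": TCP position; "tool_rot": TCP orientation; "force": force on the tool from outside, world axes, zero at the start; "torque": the same for the moment, N m; "finger_gap": opening from 0.0 (shut) to 1.0 (fully open); "gripper_force": force on a finger pad.
Only numpy, scipy, OpenCV 4.12 (cv2) and the standard library are available. Lean on these libraries where they do the work, as an engineer would, in place of code of your own. Each camera call takes 0.05 s, during which the arm holds its last target. There are 200 camera calls.

## Working session

There is one attempt and no reset: what is moved stays moved. The work goes in short steps, Python scripts to look and compute and a shell command to move; the robot and the scene stay as the last step left them, time stands still between calls to the robot, and variables do not carry over. Pictures are saved under pics/ and viewed, at most 14 in all, crops included, and the job is handed in when it is done.

```bash
mkdir -p pics; ls; cat > h.py <<'E'
import numpy as np, cv2
from plant import observe, snapshot, recognise, mark_of, tcp_to_tips
from scipy.spatial.transform import Rotation as R
def save(p,n): cv2.imwrite(f'pics/{n}.png',cv2.cvtColor(p['frame'],cv2.COLOR_RGB2BGR))
def Rm(p):
    a=np.array(p['attitude']); return a if a.shape==(3,3) else R.from_quat(a).as_matrix()
def proj(p,X):
    c=(np.atleast_2d(X)-p['origin'])@Rm(p); u=c@np.array(p['K']).T; return u[:,:2]/u[:,2:]
def back(p,uv,z):
    d=Rm(p)@np.linalg.inv(p['K'])@[uv[0],uv[1],1]; o=np.array(p['origin']); return o+d*(z-o[2])/d[2]
E
python3 - <<'E'
from h import *
s=observe(); print(s, tcp_to_tips)
for n in ('top','scene'):
    p=snapshot(n); save(p,n+'0'); print(n,p['origin'],Rm(p).round(3).tolist())
    for q in ('tray','mug','tumbler','caddy','organizer','teaspoon','drying_mat','placemat','coaster'):
        print(q,[(np.round(d['location'],4).tolist(),round(d['conf'],2)) for d in mark_of(p,q)[:2]])
E
```

```text
pics
{'time_s': 0.0, 'joints': array([-1.3805957 ,  0.43522683,  0.02496785,  1.57412247, -0.01160436,
        1.13399607, -0.07511845]), 'qvel': array([0.00150454, 0.00108249, 0.00049757, 0.00025832, 0.00071318,
       0.00071697, 0.00169685]), 'effort': array([-7.92100109e-04, -6.67855239e+01,  9.84510854e-01, -3.14454210e+01,
       -6.05921005e-02,  4.29982482e-02,  1.84261830e-04]), 'tcp_pos': array([0.18029934, 0.59789233, 0.2339327 ]), 'tool_rot': array([ 1.45920266e-01,  9.89296027e-01, -8.02425557e-04, -4.77728008e-05]), 'force': array([-0.57136961, -0.14571855, -0.69943225]), 'torque': array([ 0.06461411, -0.05936395, -0.01143956]), 'gripper_force': 0.0, 'finger_gap': 0.995704649795113} 0.008
top [ 0.4463069  -0.00170449  0.8468288 ] [[-0.013, -0.986, 0.167], [-1.0, 0.012, -0.004], [0.002, -0.167, -0.986]]
tray [([0.543, -0.0392, -0.0019], 0.55)]
mug [([0.611, -0.0483, 0.0034], 0.61)]
tumbler [([0.4803, -0.0904, 0.005], 0.75)]
caddy [([0.4867, 0.0283, 0.0091], 0.79)]
organizer [([0.5467, -0.0336, 0.0106], 0.89)]
teaspoon [([0.5331, -0.1545, 0.0059], 0.55), ([0.5714, 0.3313, 0.0056], 0.17)]
drying_mat [([0.4632, -0.3451, 0.0077], 0.85)]
placemat [([0.4773, 0.3232, -0.0051], 0.86), ([0.6102, -0.0476, 0.0013], 0.47)]
coaster [([0.57, 0.3321, 0.0057], 0.76)]
scene [ 1.32740701 -0.16841318  0.56443436] [[0.224, 0.535, -0.814], [0.975, -0.129, 0.184], [-0.007, -0.835, -0.55]]
tray []
mug [([0.6103, -0.0438, 0.007], 0.64)]
tumbler [([0.4736, -0.0959, 0.0047], 0.92), ([0.5319, -0.1561, 0.0109], 0.53)]
caddy [([0.4891, 0.0265, 0.0014], 0.72)]
organizer []
teaspoon [([0.5325, -0.1564, 0.0077], 0.44)]
drying_mat [([0.4625, -0.3429, 0.0036], 0.74)]
placemat [([0.483, 0.3243, -0.001], 0.56)]
coaster [([0.5642, 0.3292, 0.0031], 0.71)]
```

View pics/top0.png

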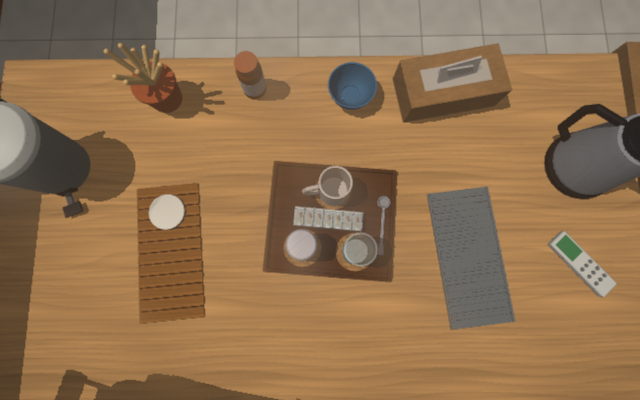

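View pics/scene0.png

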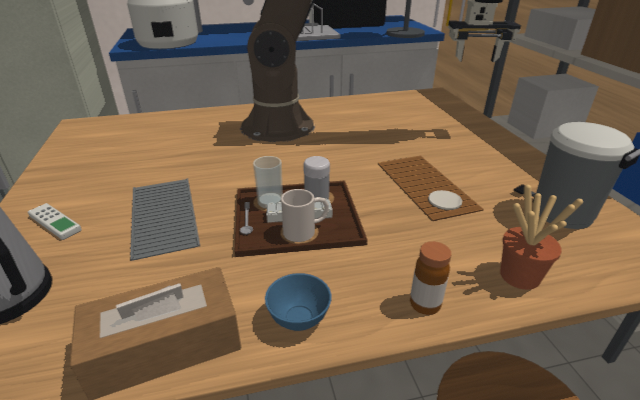

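The top view has +x up and +y left. The tray is around px (330,220) with the mug (335,185), caddy (302,246), tumbler (358,250) and spoon (383,220). The placemat with coaster is at (170,250) and the grey mat at (470,257). The scene view shows everything upright.

```bash
cat > rect.py <<'E'
from h import *
p=snapshot('top'); f=p['frame']; hsv=cv2.cvtColor(f,cv2.COLOR_RGB2HSV)
for n,c in (('tray',(280,170)),('tray',(388,275)),('mat',(470,257)),('pm',(170,270)),('wood',(230,300))): print(n,hsv[c[1],c[0]])
def fit(mask,box,z,n):
    m=np.zeros(mask.shape,np.uint8); x0,y0,x1,y1=box; m[y0:y1,x0:x1]=mask[y0:y1,x0:x1]*255
    m=cv2.morphologyEx(m,cv2.MORPH_OPEN,np.ones((2,2))); m=cv2.morphologyEx(m,cv2.MORPH_CLOSE,np.ones((5,5)))
    cs=max(cv2.findContours(m,cv2.RETR_EXTERNAL,cv2.CHAIN_APPROX_NONE)[0],key=cv2.contourArea)[:,0]
    W=np.array([back(p,u,z)[:2] for u in cs]); r=cv2.minAreaRect((W*1000).astype(np.float32)); print(n,r, cv2.boundingRect(cs))
    cv2.imwrite(f'pics/m_{n}.png',m); return r
H,S,V=[hsv[...,i].astype(int) for i in range(3)]
fit((V<105)&(S>80),(255,150,410,290),0.016,'tray')
fit(S<60,(415,175,530,340),0.005,'mat')
fit((V<135),(125,170,215,335),0.004,'pm')
cv2.imwrite('pics/all.png',np.vstack([cv2.imread(f'pics/m_{n}.png')[150:340,100:540] for n in ('tray','mat','pm')]))
big=cv2.resize(cv2.cvtColor(f,cv2.COLOR_RGB2BGR)[150:290,250:410],None,fx=4,fy=4,interpolation=cv2.INTER_CUBIC); cv2.imwrite('pics/crop0.png',big)
E
python3 rect.py
```

```text
tray [ 14 136 103]
tray [ 13 128  98]
mat [ 30   7 105]
pm [ 15 160 134]
wood [ 15 135 166]
tray ((537.17431640625, -85.47978210449219), (189.62254333496094, 247.51812744140625), 84.1820297241211) (307, 168, 92, 114)
mat ((458.4881896972656, -345.1419982910156), (296.6521911621094, 139.4615936279297), 6.40180778503418) (429, 188, 87, 142)
pm ((476.4949951171875, 317.34552001953125), (295.93310546875, 140.7075653076172), 5.091508865356445) (138, 185, 68, 140)
```

View pics/crop0.png

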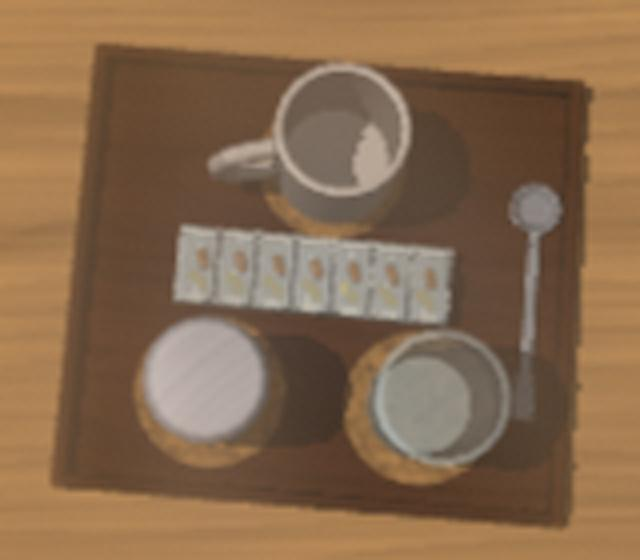

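View pics/all.png

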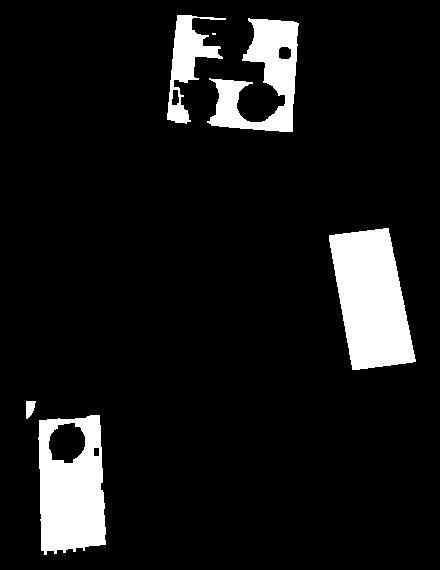

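The crop shows tray corners at (97,44), (587,83), (567,525), (52,487), mug rim centre (343,130), caddy top (206,378), tumbler rim (442,398) and the mug handle pointing left. The masks fit both mats cleanly.

```bash
cat > m2.py <<'E'
from h import *
from scipy.optimize import least_squares
p=snapshot('top')
c=lambda x,y:((x+.5)/4-.5+250,(y+.5)/4-.5+150)
C=np.array([c(97,44),c(587,83),c(567,525),c(52,487)])
L=np.array([[.125,.14],[.125,-.14],[-.125,-.14],[-.125,.14]])
def res(t):
    a=t[2]; M=np.array([[np.cos(a),-np.sin(a)],[np.sin(a),np.cos(a)]])
    W=L@M.T+t[:2]; return (proj(p,np.c_[W,np.full(4,.016)])-C).ravel()
s=least_squares(res,[.54,-.04,0]); print('tray',s.x,np.degrees(s.x[2]),s.fun.round(1))
a=s.x[2]; M=np.array([[np.cos(a),-np.sin(a)],[np.sin(a),np.cos(a)]])
for n,l in (('mugspot',(.066,0)),('caddyspot',(-.066,.058)),('tumspot',(-.066,-.058))): print(n,M@l+s.x[:2])
for n,u,z in (('mug',(343,130),.098),('caddy',(206,378),.112),('tum',(442,398),.116),('handle',(218,165),.07),
  ('o1',(180,228),.032),('o2',(453,250),.032),('o3',(448,323),.032),('o4',(173,300),.032)): print(n,back(p,c(*u),z)[:2].round(4))
f=p['frame']; hsv=cv2.cvtColor(f,cv2.COLOR_RGB2HSV); m=((hsv[...,1]<80)&(hsv[...,2]>150)).astype(np.uint8); m[:190]=0;m[235:]=0;m[:,:140]=0;m[:,195:]=0
cs=max(cv2.findContours(m,0,1)[0],key=cv2.contourArea); (u,v),ax,an=cv2.fitEllipse(cs); print('coaster',u,v,ax,back(p,(u,v),.01)[:2])
E
python3 m2.py
```

```text
tray [ 0.54344935 -0.03795264 -0.09041368] -5.1803221539669115 [-0.3 -0.5  0.2 -0.9  0.3  1.  -0.2  0.2]
mugspot [ 0.60917977 -0.04391182]
caddyspot [0.48295578 0.02576963]
tumspot [ 0.47248208 -0.08975656]
mug [ 0.6098 -0.0446]
caddy [0.4847 0.0252]
tum [ 0.4735 -0.0884]
handle [0.5979 0.0197]
o1 [0.5706 0.0418]
o2 [ 0.5566 -0.107 ]
o3 [ 0.5168 -0.1029]
o4 [0.5311 0.0457]
coaster 165.94668579101562 211.51028442382812 (33.33642578125, 35.67467498779297) [0.56638836 0.33094523]
```

```bash
cat > d.py <<'E'
import sys; from h import *
def d(X,Y,Z,yaw):  # yaw = angle (deg) of tool y about world Z
    s=observe(); Rt=R.from_quat(s['tool_rot']); y=np.radians(yaw)
    ty=np.array([np.cos(y),np.sin(y),0]); tz=np.array([0,0,-1.]); G=R.from_matrix(np.c_[np.cross(ty,tz),ty,tz])
    print('t',s['time_s'],'pos',s['tcp_pos'].round(4),'gap',round(s['finger_gap'],3),'F',np.round(s['force'],1),'gf',round(s['gripper_force'],1))
    print(' shift units (tool axes now)',(Rt.inv().apply(np.array([X,Y,Z])-s['tcp_pos'])/.5).round(4),'turn',((Rt.inv()*G).as_rotvec()/(np.pi/2)).round(4), 'shift after turn',(G.inv().apply(np.array([X,Y,Z])-s['tcp_pos'])/.5).round(4),'j7',s['joints'][6].round(2))
if __name__=='__main__': d(*map(float,sys.argv[1:]))
E
python3 -m pendant '[{"rz":0.07},{"rz":0.07},{"rz":0.07},{"rz":0.07},{"rz":0.07},{"rz":0.07},{"rz":0.07},{"rz":0.07},{"rz":0.07},{"rz":0.07}]'
python3 -m pendant '[{"rz":0.057},{"rz":0.057},{}]'
python3 d.py .4733 -.089 .20 0
```

```text
t 1.1 pos [0.1804 0.5984 0.2347] gap 0.998 F [0.2 0.5 1. ] gf 0.0
 shift units (tool axes now) [-0.9578 -1.1472  0.0694] turn [ 0.     -0.      0.8135] shift after turn [-1.3748  0.5858  0.0695] j7 -0.08invalid input at $[0]: expected keys tx, ty, tz, rx, ry, rz, hand
invalid input at $[0]: expected keys tx, ty, tz, rx, ry, rz, hand
```

```bash

python3 -m pendant '[{"tx":0,"ty":0,"tz":0,"rx":0,"ry":0,"rz":0.07,"hand":1},{"tx":0,"ty":0,"tz":0,"rx":0,"ry":0,"rz":0.07,"hand":1},{"tx":0,"ty":0,"tz":0,"rx":0,"ry":0,"rz":0.07,"hand":1},{"tx":0,"ty":0,"tz":0,"rx":0,"ry":0,"rz":0.07,"hand":1},{"tx":0,"ty":0,"tz":0,"rx":0,"ry":0,"rz":0.07,"hand":1},{"tx":0,"ty":0,"tz":0,"rx":0,"ry":0,"rz":0.07,"hand":1},{"tx":0,"ty":0,"tz":0,"rx":0,"ry":0,"rz":0.07,"hand":1},{"tx":0,"ty":0,"tz":0,"rx":0,"ry":0,"rz":0.07,"hand":1},{"tx":0,"ty":0,"tz":0,"rx":0,"ry":0,"rz":0.07,"hand":1},{"tx":0,"ty":0,"tz":0,"rx":0,"ry":0,"rz":0.07,"hand":1}]'
python3 -m pendant '[{"tx":0,"ty":0,"tz":0,"rx":0,"ry":0,"rz":0.057,"hand":1},{"tx":0,"ty":0,"tz":0,"rx":0,"ry":0,"rz":0.057,"hand":1},{"tx":0,"ty":0,"tz":0,"rx":0,"ry":0,"rz":0,"hand":1}]'
python3 d.py .4733 -.089 .20 0
```

```text
time_s: 1.93
tcp_pos: [0.1804, 0.5984, 0.2348]
tool_rot: [0.643, 0.766, 0.0, -0.0]
force: [-0.5, -0.5, -0.2]
finger_gap: 0.998
gripper_force: 0.0
time_s: 2.18
tcp_pos: [0.1803, 0.5985, 0.2347]
tool_rot: [0.709, 0.705, 0.0, 0.0]
force: [-0.1, -0.2, -0.8]
finger_gap: 0.996
gripper_force: 0.0
t 2.1833 pos [0.1803 0.5985 0.2347] gap 0.996 F [-0.1 -0.2 -0.8] gf 0.0
 shift units (tool axes now) [-1.3722  0.5925  0.0695] turn [ 0.0001 -0.     -0.003 ] shift after turn [-1.375   0.5861  0.0694] j7 -1.23
```

```bash

python3 -m pendant '[{"tx":-0.0686,"ty":0.0295,"tz":0,"rx":0,"ry":0,"rz":0,"hand":1},{"tx":-0.0686,"ty":0.0295,"tz":0,"rx":0,"ry":0,"rz":0,"hand":1},{"tx":-0.0686,"ty":0.0295,"tz":0,"rx":0,"ry":0,"rz":0,"hand":1},{"tx":-0.0686,"ty":0.0295,"tz":0,"rx":0,"ry":0,"rz":0,"hand":1},{"tx":-0.0686,"ty":0.0295,"tz":0,"rx":0,"ry":0,"rz":0,"hand":1},{"tx":-0.0686,"ty":0.0295,"tz":0,"rx":0,"ry":0,"rz":0,"hand":1},{"tx":-0.0686,"ty":0.0295,"tz":0,"rx":0,"ry":0,"rz":0,"hand":1},{"tx":-0.0686,"ty":0.0295,"tz":0,"rx":0,"ry":0,"rz":0,"hand":1},{"tx":-0.0686,"ty":0.0295,"tz":0,"rx":0,"ry":0,"rz":0,"hand":1},{"tx":-0.0686,"ty":0.0295,"tz":0,"rx":0,"ry":0,"rz":0,"hand":1}]' | head -2
python3 -m pendant '[{"tx":-0.0686,"ty":0.0295,"tz":0,"rx":0,"ry":0,"rz":0,"hand":1},{"tx":-0.0686,"ty":0.0295,"tz":0,"rx":0,"ry":0,"rz":0,"hand":1},{"tx":-0.0686,"ty":0.0295,"tz":0,"rx":0,"ry":0,"rz":0,"hand":1},{"tx":-0.0686,"ty":0.0295,"tz":0,"rx":0,"ry":0,"rz":0,"hand":1},{"tx":-0.0686,"ty":0.0295,"tz":0,"rx":0,"ry":0,"rz":0,"hand":1},{"tx":-0.0686,"ty":0.0295,"tz":0,"rx":0,"ry":0,"rz":0,"hand":1},{"tx":-0.0686,"ty":0.0295,"tz":0,"rx":0,"ry":0,"rz":0,"hand":1},{"tx":-0.0686,"ty":0.0295,"tz":0,"rx":0,"ry":0,"rz":0,"hand":1},{"tx":-0.0686,"ty":0.0295,"tz":0,"rx":0,"ry":0,"rz":0,"hand":1},{"tx":-0.0686,"ty":0.0295,"tz":0,"rx":0,"ry":0,"rz":0,"hand":1}]'
python3 d.py .4733 -.089 .20 0
cat > w.py <<'E'
import sys; from h import *
for c in sys.argv[2:]:
    p=snapshot(c); save(p,sys.argv[1]+c)
    for q in ('mug','tumbler','caddy','organizer'):
        print(c,q,[(np.round(d['location'],4).tolist(),round(d['conf'],2)) for d in mark_of(p,q)[:1]])
E
python3 w.py a wrist
```

```text
time_s: 3.02
tcp_pos: [0.3281, 0.2536, 0.235]
time_s: 3.85
tcp_pos: [0.4755, -0.0895, 0.235]
tool_rot: [0.706, 0.708, 0.0, 0.0]
force: [0.3, 1.1, 0.2]
finger_gap: 1.001
gripper_force: 0.0
t 3.85 pos [ 0.4755 -0.0895  0.235 ] gap 1.001 F [0.3 1.1 0.2] gf 0.0
 shift units (tool axes now) [ 0.0009 -0.0044  0.07  ] turn [ 0.0005 -0.0002  0.0023] shift after turn [ 0.0009 -0.0044  0.07  ] j7 0.33
wrist mug [([0.6105, -0.042, 0.0107], 0.88)]
wrist tumbler [([0.4763, -0.0899, 0.002], 0.85)]
wrist caddy [([0.4835, 0.0272, 0.003], 0.92)]
wrist organizer [([0.5448, -0.0333, 0.0039], 0.82)]
```

View pics/awrist.png

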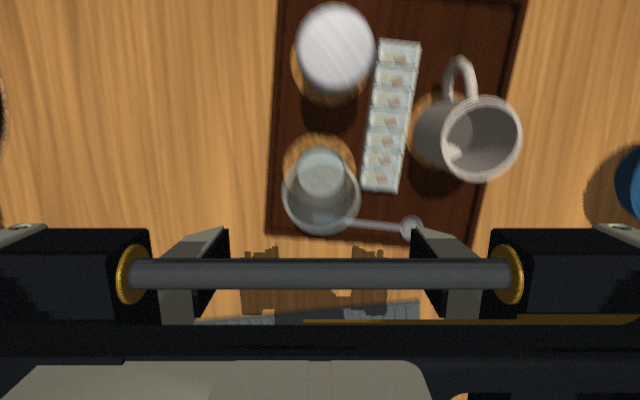

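The wrist view shows the tumbler (320,190), caddy (335,50), mug (475,130) and organizer (390,115), all matching the measurements. I'll descend on the tumbler.

```bash

python3 -m pendant '[{"tx":0.0005,"ty":-0.0035,"tz":0.06,"rx":0,"ry":0,"rz":0.002,"hand":1},{"tx":0,"ty":0,"tz":0.06,"rx":0,"ry":0,"rz":0,"hand":1},{"tx":0,"ty":0,"tz":0.06,"rx":0,"ry":0,"rz":0,"hand":1},{"tx":0,"ty":0,"tz":0.06,"rx":0,"ry":0,"rz":0,"hand":1},{"tx":0,"ty":0,"tz":0.04,"rx":0,"ry":0,"rz":0,"hand":1},{"tx":0,"ty":0,"tz":0.04,"rx":0,"ry":0,"rz":0,"hand":1},{"tx":0,"ty":0,"tz":0,"rx":0,"ry":0,"rz":0,"hand":1}]'
python3 -m pendant '[{"tx":0,"ty":0,"tz":0,"rx":0,"ry":0,"rz":0,"hand":-1},{"tx":0,"ty":0,"tz":0,"rx":0,"ry":0,"rz":0,"hand":-1},{"tx":0,"ty":0,"tz":0,"rx":0,"ry":0,"rz":0,"hand":-1},{"tx":0,"ty":0,"tz":0,"rx":0,"ry":0,"rz":0,"hand":-1},{"tx":0,"ty":0,"tz":0,"rx":0,"ry":0,"rz":0,"hand":-1},{"tx":0,"ty":0,"tz":0,"rx":0,"ry":0,"rz":0,"hand":-1}]'
```

```text
time_s: 4.68
tcp_pos: [0.4709, -0.0851, 0.072]
tool_rot: [0.707, 0.707, -0.002, -0.002]
force: [-0.8, -0.4, 0.4]
finger_gap: 1.001
gripper_force: 0.0
time_s: 5.18
tcp_pos: [0.4743, -0.0875, 0.0757]
tool_rot: [0.708, 0.706, 0.001, 0.001]
force: [1.2, -0.3, 7.6]
finger_gap: 0.716
gripper_force: 29.9
```

```bash

python3 -m pendant '[{"tx":0,"ty":0,"tz":-0.02,"rx":0,"ry":0,"rz":0,"hand":-1},{"tx":0,"ty":0,"tz":-0.05,"rx":0,"ry":0,"rz":0,"hand":-1},{"tx":0,"ty":0,"tz":-0.06,"rx":0,"ry":0,"rz":0,"hand":-1},{"tx":0,"ty":0,"tz":-0.06,"rx":0,"ry":0,"rz":0,"hand":-1},{"tx":0,"ty":0,"tz":-0.06,"rx":0,"ry":0,"rz":0,"hand":-1},{"tx":0,"ty":0,"tz":-0.05,"rx":0,"ry":0,"rz":0,"hand":-1},{"tx":0,"ty":0,"tz":-0.03,"rx":0,"ry":0,"rz":0,"hand":-1},{"tx":0.03,"ty":0.008,"tz":0,"rx":0,"ry":0,"rz":0,"hand":-1},{"tx":0.06,"ty":0.0153,"tz":0,"rx":0,"ry":0,"rz":0,"hand":-1},{"tx":0.07,"ty":0.0153,"tz":0,"rx":0,"ry":0,"rz":0,"hand":-1}]'
python3 -m pendant '[{"tx":0.07,"ty":0.0153,"tz":0,"rx":0,"ry":0,"rz":0,"hand":-1},{"tx":0.07,"ty":0.0153,"tz":0,"rx":0,"ry":0,"rz":0,"hand":-1},{"tx":0.07,"ty":0.0153,"tz":0,"rx":0,"ry":0,"rz":0,"hand":-1},{"tx":0.07,"ty":0.0153,"tz":0,"rx":0,"ry":0,"rz":0,"hand":-1},{"tx":0.07,"ty":0.0153,"tz":0,"rx":0,"ry":0,"rz":0,"hand":-1},{"tx":0.07,"ty":0.0153,"tz":0,"rx":0,"ry":0,"rz":0,"hand":-1},{"tx":0.07,"ty":0.0153,"tz":0,"rx":0,"ry":0,"rz":0,"hand":-1},{"tx":0.07,"ty":0.0153,"tz":0,"rx":0,"ry":0,"rz":0,"hand":-1},{"tx":0.07,"ty":0.0153,"tz":0,"rx":0,"ry":0,"rz":0,"hand":-1},{"tx":0.03,"ty":0.008,"tz":0,"rx":0,"ry":0,"rz":0,"hand":-1}]'
python3 -m pendant '[{"tx":0,"ty":0,"tz":0,"rx":0,"ry":0,"rz":0,"hand":-1},{"tx":0,"ty":0,"tz":0,"rx":0,"ry":0,"rz":0,"hand":-1}]'
python3 d.py .5664 .331 .081 0; python3 - <<'E'
from h import *
for c in ('top','wrist'):
    p=snapshot(c)
    for q in ('coaster','tumbler','mug','organizer','placemat'): print(c,q,[(np.round(d['location'],4).tolist(),round(d['conf'],2)) for d in mark_of(p,q)[:1]])
    save(p,'b'+c)
E
```

```text
time_s: 6.02
tcp_pos: [0.4923, -0.0089, 0.2409]
tool_rot: [0.71, 0.704, 0.0, 0.0]
force: [1.1, 0.8, -2.8]
finger_gap: 0.715
gripper_force: 30.0
time_s: 6.85
tcp_pos: [0.5656, 0.328, 0.2393]
tool_rot: [0.707, 0.708, -0.0, -0.001]
force: [-0.4, 0.7, -2.9]
finger_gap: 0.715
gripper_force: 30.0
time_s: 7.02
tcp_pos: [0.5662, 0.3225, 0.2394]
tool_rot: [0.708, 0.706, -0.001, 0.0]
force: [0.0, -1.5, -3.2]
finger_gap: 0.715
gripper_force: 30.0
t 7.0167 pos [0.5662 0.3225 0.2394] gap 0.715 F [ 0.  -1.5 -3.2] gf 30.0
 shift units (tool axes now) [0.0176 0.0006 0.3168] turn [-0.0006  0.0012 -0.0015] shift after turn [1.700e-02 3.000e-04 3.168e-01] j7 -0.28
top coaster [([0.5694, 0.3315, 0.0053], 0.8)]
top tumbler [([0.5686, 0.3185, 0.1702], 0.77)]
top mug [([0.6086, -0.046, 0.0061], 0.75)]
top organizer [([0.5459, -0.0311, 0.0064], 0.94)]
top placemat [([0.4829, 0.3227, -0.0011], 0.75)]
wrist coaster [([0.5713, 0.3312, 0.0021], 0.84)]
wrist tumbler [([0.5699, 0.3204, 0.167], 0.64)]
wrist mug []
wrist organizer []
wrist placemat [([0.4795, 0.3235, 0.0004], 0.58)]
```

View pics/bwrist.png

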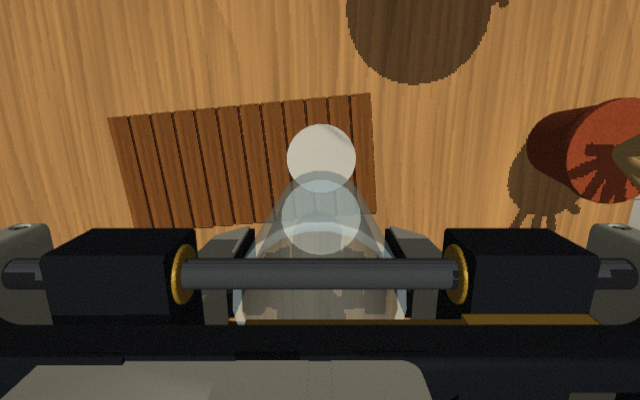

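The tumbler is held in the jaws with its foot at px (320,215), and the coaster is at (321,158), aligned in x. I'll move it over and lower it.

```bash

python3 -m pendant '[{"tx":0.0175,"ty":0.001,"tz":0.03,"rx":0,"ry":0,"rz":0,"hand":-1},{"tx":0,"ty":0,"tz":0.06,"rx":0,"ry":0,"rz":0,"hand":-1},{"tx":0,"ty":0,"tz":0.06,"rx":0,"ry":0,"rz":0,"hand":-1},{"tx":0,"ty":0,"tz":0.06,"rx":0,"ry":0,"rz":0,"hand":-1},{"tx":0,"ty":0,"tz":0.04,"rx":0,"ry":0,"rz":0,"hand":-1},{"tx":0,"ty":0,"tz":0.03,"rx":0,"ry":0,"rz":0,"hand":-1},{"tx":0,"ty":0,"tz":0.015,"rx":0,"ry":0,"rz":0,"hand":-1},{"tx":0,"ty":0,"tz":0,"rx":0,"ry":0,"rz":0,"hand":-1},{"tx":0,"ty":0,"tz":0,"rx":0,"ry":0,"rz":0,"hand":-1}]'
python3 d.py .567 .331 .0797 0
```

```text
time_s: 8.37
tcp_pos: [0.5675, 0.3311, 0.092]
tool_rot: [0.708, 0.706, -0.0, 0.0]
force: [1.5, -0.2, -2.1]
finger_gap: 0.716
gripper_force: 30.0
t 8.3667 pos [0.5675 0.3311 0.092 ] gap 0.716 F [ 1.5 -0.2 -2.1] gf 30.0
 shift units (tool axes now) [-0.0001 -0.001   0.0246] turn [-0.0001  0.0002 -0.0024] shift after turn [-0.0001 -0.001   0.0246] j7 -0.21
```

```bash

python3 -m pendant '[{"tx":0,"ty":0,"tz":0.012,"rx":0,"ry":0,"rz":0,"hand":-1},{"tx":0,"ty":0,"tz":0.007,"rx":0,"ry":0,"rz":0,"hand":-1},{"tx":0,"ty":0,"tz":0.004,"rx":0,"ry":0,"rz":0,"hand":-1},{"tx":0,"ty":0,"tz":0,"rx":0,"ry":0,"rz":0,"hand":-1},{"tx":0,"ty":0,"tz":0,"rx":0,"ry":0,"rz":0,"hand":-1}]'
```

```text
time_s: 8.78
tcp_pos: [0.5675, 0.3309, 0.0809]
tool_rot: [0.708, 0.706, 0.0, -0.0]
force: [-0.4, 0.4, -2.5]
finger_gap: 0.714
gripper_force: 30.0
```

Not touching yet, about 1 mm to go.

```bash

python3 -m pendant '[{"tx":0,"ty":0,"tz":0.0025,"rx":0,"ry":0,"rz":0,"hand":-1},{"tx":0,"ty":0,"tz":0,"rx":0,"ry":0,"rz":0,"hand":-1},{"tx":0,"ty":0,"tz":0,"rx":0,"ry":0,"rz":0,"hand":-1}]'
python3 -m pendant '[{"tx":0,"ty":0,"tz":0,"rx":0,"ry":0,"rz":0,"hand":1},{"tx":0,"ty":0,"tz":0,"rx":0,"ry":0,"rz":0,"hand":1},{"tx":0,"ty":0,"tz":0,"rx":0,"ry":0,"rz":0,"hand":1},{"tx":0,"ty":0,"tz":0,"rx":0,"ry":0,"rz":0,"hand":1},{"tx":0,"ty":0,"tz":-0.03,"rx":0,"ry":0,"rz":0,"hand":1},{"tx":0,"ty":0,"tz":-0.06,"rx":0,"ry":0,"rz":0,"hand":1},{"tx":0,"ty":0,"tz":-0.07,"rx":0,"ry":0,"rz":0,"hand":1},{"tx":0,"ty":0,"tz":-0.07,"rx":0,"ry":0,"rz":0,"hand":1},{"tx":0,"ty":0,"tz":-0.06,"rx":0,"ry":0,"rz":0,"hand":1},{"tx":0,"ty":0,"tz":0,"rx":0,"ry":0,"rz":0,"hand":1}]'
python3 d.py .6098 -.0446 .23 10; python3 w.py c top
```

```text
time_s: 9.03
tcp_pos: [0.5677, 0.3309, 0.0799]
tool_rot: [0.708, 0.706, 0.0, 0.0]
force: [0.5, 0.6, -0.2]
finger_gap: 0.716
gripper_force: 30.0
time_s: 9.87
tcp_pos: [0.5705, 0.3315, 0.2313]
tool_rot: [0.709, 0.706, 0.005, 0.001]
force: [0.8, -1.2, -0.1]
finger_gap: 0.997
gripper_force: 0.0
t 9.8667 pos [0.5705 0.3315 0.2313] gap 0.997 F [ 0.8 -1.2 -0.1] gf 0.0
 shift units (tool axes now) [-7.518e-01  8.170e-02 -7.000e-04] turn [ 0.0055 -0.0028 -0.1138] shift after turn [-0.7544 -0.0533  0.0026] j7 -0.29
top mug [([0.6108, -0.0496, 0.0049], 0.89)]
top tumbler [([0.5419, -0.0348, -0.0021], 0.63)]
top caddy [([0.4821, 0.0294, 0.0093], 0.96)]
top organizer [([0.5434, -0.0314, 0.0051], 0.91)]
```

```bash

python3 -m pendant '[{"tx":-0.05,"ty":0.0066,"tz":0,"rx":0.003,"ry":-0.003,"rz":-0.003,"hand":1},{"tx":-0.07,"ty":0.0066,"tz":0,"rx":0,"ry":0,"rz":0,"hand":1},{"tx":-0.07,"ty":0.0066,"tz":0,"rx":0,"ry":0,"rz":0,"hand":1},{"tx":-0.07,"ty":0.0066,"tz":0,"rx":0,"ry":0,"rz":0,"hand":1},{"tx":-0.07,"ty":0.0066,"tz":0,"rx":0,"ry":0,"rz":0,"hand":1},{"tx":-0.07,"ty":0.0066,"tz":0,"rx":0,"ry":0,"rz":0,"hand":1},{"tx":-0.07,"ty":0.0066,"tz":0,"rx":0,"ry":0,"rz":0,"hand":1},{"tx":-0.07,"ty":0.0066,"tz":0,"rx":0,"ry":0,"rz":0,"hand":1},{"tx":-0.07,"ty":0.0066,"tz":0,"rx":0,"ry":0,"rz":0,"hand":1},{"tx":-0.07,"ty":0.0066,"tz":0,"rx":0,"ry":0,"rz":0,"hand":1}]' | head -2
python3 -m pendant '[{"tx":-0.055,"ty":0.0066,"tz":0,"rx":0,"ry":0,"rz":0,"hand":1},{"tx":-0.025,"ty":0.0066,"tz":0,"rx":0,"ry":0,"rz":0,"hand":1},{"tx":0,"ty":0,"tz":0,"rx":0,"ry":0,"rz":0,"hand":1},{"tx":0,"ty":0,"tz":0,"rx":0,"ry":0,"rz":0,"hand":1}]'
python3 d.py .6098 -.0448 .065 0; python3 w.py d wrist; cp pics/dwrist.png pics/d.png
```

```text
time_s: 10.95
tcp_pos: [0.5998, -0.0107, 0.2245]
time_s: 11.28
tcp_pos: [0.6069, -0.049, 0.225]
tool_rot: [0.707, 0.707, -0.004, -0.001]
force: [0.2, -0.0, -0.2]
finger_gap: 1.0
gripper_force: 0.0
t 11.2833 pos [ 0.6069 -0.049   0.225 ] gap 1.0 F [ 0.2 -0.  -0.2] gf 0.0
 shift units (tool axes now) [0.0097 0.0077 0.3199] turn [-0.004   0.0028 -0.0002] shift after turn [0.0083 0.0057 0.32  ] j7 0.32
wrist mug [([0.6086, -0.0438, 0.0084], 0.86)]
wrist tumbler []
wrist caddy [([0.4871, 0.0262, 0.0031], 0.91)]
wrist organizer [([0.5472, -0.0355, 0.0059], 0.6)]
```

View pics/dwrist.png

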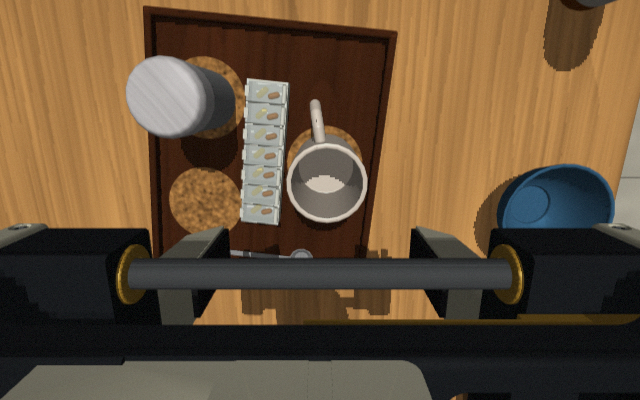

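View pics/ctop.png

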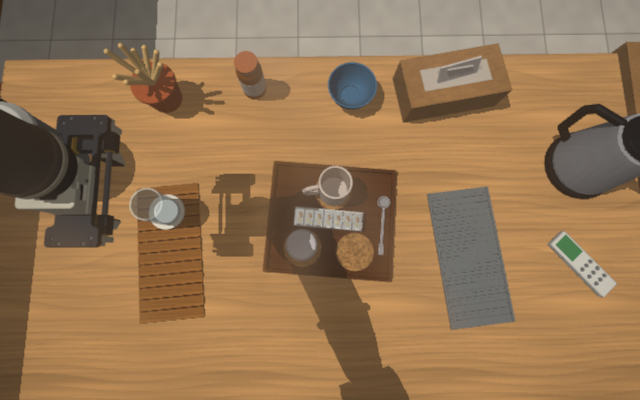

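The tumbler stands on the coaster (165,210 in the top view). The wrist view shows the mug rim at (327,183) with the handle pointing up (315,120), and both jaws clear. Descend on the mug.

```bash

python3 -m pendant '[{"tx":0.0085,"ty":0.006,"tz":0,"rx":-0.004,"ry":0.003,"rz":0,"hand":1},{"tx":0,"ty":0,"tz":0.04,"rx":0,"ry":0,"rz":0,"hand":1},{"tx":0,"ty":0,"tz":0.06,"rx":0,"ry":0,"rz":0,"hand":1},{"tx":0,"ty":0,"tz":0.06,"rx":0,"ry":0,"rz":0,"hand":1},{"tx":0,"ty":0,"tz":0.06,"rx":0,"ry":0,"rz":0,"hand":1},{"tx":0,"ty":0,"tz":0.05,"rx":0,"ry":0,"rz":0,"hand":1},{"tx":0,"ty":0,"tz":0.03,"rx":0,"ry":0,"rz":0,"hand":1},{"tx":0,"ty":0,"tz":0.014,"rx":0,"ry":0,"rz":0,"hand":1},{"tx":0,"ty":0,"tz":0,"rx":0,"ry":0,"rz":0,"hand":1},{"tx":0,"ty":0,"tz":0,"rx":0,"ry":0,"rz":0,"hand":1}]'
python3 -m pendant '[{"tx":0,"ty":0,"tz":0,"rx":0,"ry":0,"rz":0,"hand":-1},{"tx":0,"ty":0,"tz":0,"rx":0,"ry":0,"rz":0,"hand":-1},{"tx":0,"ty":0,"tz":0,"rx":0,"ry":0,"rz":0,"hand":-1},{"tx":0,"ty":0,"tz":0,"rx":0,"ry":0,"rz":0,"hand":-1},{"tx":0,"ty":0,"tz":0,"rx":0,"ry":0,"rz":0,"hand":-1},{"tx":0,"ty":0,"tz":0,"rx":0,"ry":0,"rz":0,"hand":-1}]'; python3 d.py .526 -.352 .23 0
```

```text
time_s: 12.37
tcp_pos: [0.611, -0.0446, 0.0695]
tool_rot: [0.707, 0.708, 0.001, 0.001]
force: [0.4, 0.1, 0.9]
finger_gap: 1.002
gripper_force: 0.0
time_s: 12.87
tcp_pos: [0.6112, -0.0449, 0.0697]
tool_rot: [0.707, 0.707, 0.001, 0.001]
force: [0.4, 0.4, 6.5]
finger_gap: 0.76
gripper_force: 30.0
t 12.8667 pos [ 0.6112 -0.0449  0.0697] gap 0.76 F [0.4 0.4 6.5] gf 30.0
 shift units (tool axes now) [-0.614  -0.1699 -0.3212] turn [ 0.002  -0.0001  0.0006] shift after turn [-0.6142 -0.1703 -0.3205] j7 0.43
```

```bash

python3 -m pendant '[{"tx":0,"ty":0,"tz":-0.02,"rx":0,"ry":0,"rz":0,"hand":-1},{"tx":0,"ty":0,"tz":-0.05,"rx":0,"ry":0,"rz":0,"hand":-1},{"tx":0,"ty":0,"tz":-0.06,"rx":0,"ry":0,"rz":0,"hand":-1},{"tx":0,"ty":0,"tz":-0.06,"rx":0,"ry":0,"rz":0,"hand":-1},{"tx":0,"ty":0,"tz":-0.06,"rx":0,"ry":0,"rz":0,"hand":-1},{"tx":0,"ty":0,"tz":-0.04,"rx":0,"ry":0,"rz":0,"hand":-1},{"tx":-0.03,"ty":-0.009,"tz":-0.01,"rx":0,"ry":0,"rz":0,"hand":-1},{"tx":-0.06,"ty":-0.017,"tz":0,"rx":0,"ry":0,"rz":0,"hand":-1},{"tx":-0.065,"ty":-0.018,"tz":0,"rx":0,"ry":0,"rz":0,"hand":-1},{"tx":-0.065,"ty":-0.018,"tz":0,"rx":0,"ry":0,"rz":0,"hand":-1}]'
python3 -m pendant '[{"tx":-0.065,"ty":-0.018,"tz":0,"rx":0,"ry":0,"rz":0,"hand":-1},{"tx":-0.065,"ty":-0.018,"tz":0,"rx":0,"ry":0,"rz":0,"hand":-1},{"tx":-0.065,"ty":-0.018,"tz":0,"rx":0,"ry":0,"rz":0,"hand":-1},{"tx":-0.065,"ty":-0.018,"tz":0,"rx":0,"ry":0,"rz":0,"hand":-1},{"tx":-0.06,"ty":-0.018,"tz":0,"rx":0,"ry":0,"rz":0,"hand":-1},{"tx":-0.045,"ty":-0.013,"tz":0,"rx":0,"ry":0,"rz":0,"hand":-1},{"tx":-0.02,"ty":-0.007,"tz":0,"rx":0,"ry":0,"rz":0,"hand":-1},{"tx":0,"ty":0,"tz":0,"rx":0,"ry":0,"rz":0,"hand":-1},{"tx":0,"ty":0,"tz":0,"rx":0,"ry":0,"rz":0,"hand":-1}]'
python3 d.py .5267 -.3467 .0697 0
```

```text
time_s: 13.7
tcp_pos: [0.5781, -0.156, 0.2186]
tool_rot: [0.706, 0.708, 0.0, 0.0]
force: [-0.1, -0.3, -3.2]
finger_gap: 0.763
gripper_force: 30.0
time_s: 14.45
tcp_pos: [0.524, -0.3472, 0.2183]
tool_rot: [0.707, 0.707, 0.001, -0.0]
force: [-0.1, 1.7, -2.1]
finger_gap: 0.764
gripper_force: 30.0
t 14.45 pos [ 0.524  -0.3472  0.2183] gap 0.764 F [-0.1  1.7 -2.1] gf 30.0
 shift units (tool axes now) [0.0006 0.0052 0.2973] turn [ 0.0005 -0.0007 -0.0002] shift after turn [0.001  0.0054 0.2972] j7 0.85
```

```bash

python3 -m pendant '[{"tx":0.001,"ty":0.005,"tz":0.03,"rx":0,"ry":0,"rz":0,"hand":-1},{"tx":0,"ty":0,"tz":0.06,"rx":0,"ry":0,"rz":0,"hand":-1},{"tx":0,"ty":0,"tz":0.06,"rx":0,"ry":0,"rz":0,"hand":-1},{"tx":0,"ty":0,"tz":0.06,"rx":0,"ry":0,"rz":0,"hand":-1},{"tx":0,"ty":0,"tz":0.04,"rx":0,"ry":0,"rz":0,"hand":-1},{"tx":0,"ty":0,"tz":0.022,"rx":0,"ry":0,"rz":0,"hand":-1},{"tx":0,"ty":0,"tz":0.012,"rx":0,"ry":0,"rz":0,"hand":-1},{"tx":0,"ty":0,"tz":0,"rx":0,"ry":0,"rz":0,"hand":-1},{"tx":0,"ty":0,"tz":0,"rx":0,"ry":0,"rz":0,"hand":-1}]'; python3 d.py .5267 -.3467 .0687 0
```

```text
time_s: 15.2
tcp_pos: [0.5281, -0.3468, 0.0777]
tool_rot: [0.707, 0.708, 0.001, 0.001]
force: [0.3, -0.5, -2.0]
finger_gap: 0.765
gripper_force: 30.0
t 15.2 pos [ 0.5281 -0.3468  0.0777] gap 0.765 F [ 0.3 -0.5 -2. ] gf 30.0
 shift units (tool axes now) [ 0.0002 -0.0028  0.018 ] turn [0.0017 0.0002 0.0011] shift after turn [ 0.0002 -0.0027  0.018 ] j7 0.94
```

```bash

python3 -m pendant '[{"tx":0,"ty":0,"tz":0.008,"rx":0,"ry":0,"rz":0,"hand":-1},{"tx":0,"ty":0,"tz":0.006,"rx":0,"ry":0,"rz":0,"hand":-1},{"tx":0,"ty":0,"tz":0.004,"rx":0,"ry":0,"rz":0,"hand":-1},{"tx":0,"ty":0,"tz":0,"rx":0,"ry":0,"rz":0,"hand":-1},{"tx":0,"ty":0,"tz":0,"rx":0,"ry":0,"rz":0,"hand":-1}]'
```

```text
time_s: 15.62
tcp_pos: [0.5279, -0.3473, 0.0687]
tool_rot: [0.707, 0.707, 0.001, 0.001]
force: [-1.6, 0.6, 4.6]
finger_gap: 0.763
gripper_force: 30.0
```

```bash

python3 -m pendant '[{"tx":0,"ty":0,"tz":0,"rx":0,"ry":0,"rz":0,"hand":1},{"tx":0,"ty":0,"tz":0,"rx":0,"ry":0,"rz":0,"hand":1},{"tx":0,"ty":0,"tz":0,"rx":0,"ry":0,"rz":0,"hand":1},{"tx":0,"ty":0,"tz":0,"rx":0,"ry":0,"rz":0,"hand":1},{"tx":0,"ty":0,"tz":-0.03,"rx":0,"ry":0,"rz":0,"hand":1},{"tx":0,"ty":0,"tz":-0.06,"rx":0,"ry":0,"rz":0,"hand":1},{"tx":0,"ty":0,"tz":-0.07,"rx":0,"ry":0,"rz":0,"hand":1},{"tx":0,"ty":0,"tz":-0.07,"rx":0,"ry":0,"rz":0,"hand":1},{"tx":0,"ty":0,"tz":-0.07,"rx":0,"ry":0,"rz":0,"hand":1},{"tx":0.03,"ty":-0.004,"tz":-0.03,"rx":0,"ry":0,"rz":0,"hand":1}]' | head -2
python3 -m pendant '[{"tx":0.065,"ty":-0.0075,"tz":0,"rx":0,"ry":0,"rz":0,"hand":1},{"tx":0.07,"ty":-0.008,"tz":0,"rx":0,"ry":0,"rz":0,"hand":1},{"tx":0.07,"ty":-0.008,"tz":0,"rx":0,"ry":0,"rz":0,"hand":1},{"tx":0.07,"ty":-0.008,"tz":0,"rx":0,"ry":0,"rz":0,"hand":1},{"tx":0.07,"ty":-0.008,"tz":0,"rx":0,"ry":0,"rz":0,"hand":1},{"tx":0.07,"ty":-0.008,"tz":0,"rx":0,"ry":0,"rz":0,"hand":1},{"tx":0.07,"ty":-0.008,"tz":0,"rx":0,"ry":0,"rz":0,"hand":1},{"tx":0.07,"ty":-0.008,"tz":0,"rx":0,"ry":0,"rz":0,"hand":1},{"tx":0.07,"ty":-0.008,"tz":0,"rx":0,"ry":0,"rz":0,"hand":1},{"tx":0.06,"ty":-0.008,"tz":0,"rx":0,"ry":0,"rz":0,"hand":1}]' | head -2
python3 -m pendant '[{"tx":0.025,"ty":-0.004,"tz":0,"rx":0,"ry":0,"rz":0,"hand":1},{"tx":0,"ty":0,"tz":0,"rx":0,"ry":0,"rz":0,"hand":1},{"tx":0,"ty":0,"tz":0,"rx":0,"ry":0,"rz":0,"hand":1}]'
python3 d.py .4845 .0255 .09 0; python3 w.py e wrist top
```

```text
time_s: 16.45
tcp_pos: [0.5253, -0.336, 0.2377]
time_s: 17.28
tcp_pos: [0.4844, 0.0129, 0.2327]
time_s: 17.53
tcp_pos: [0.4828, 0.0234, 0.2327]
tool_rot: [0.706, 0.708, 0.001, 0.001]
force: [-1.1, -1.7, 0.5]
finger_gap: 0.999
gripper_force: 0.0
t 17.5333 pos [0.4828 0.0234 0.2327] gap 0.999 F [-1.1 -1.7  0.5] gf 0.0
 shift units (tool axes now) [0.0041 0.003  0.2855] turn [ 0.001  -0.      0.0017] shift after turn [0.0041 0.0034 0.2855] j7 0.06
wrist mug [([0.5457, -0.0345, 0.0067], 0.25)]
wrist tumbler []
wrist caddy [([0.4834, 0.0246, 0.0032], 0.66)]
wrist organizer [([0.548, -0.03, 0.0066], 0.73)]
top mug []
top tumbler [([0.572, 0.3259, 0.0095], 0.88)]
top caddy []
top organizer []
```

```bash

python3 -m pendant '[{"tx":0.004,"ty":0.003,"tz":0.01,"rx":0,"ry":0,"rz":0.001,"hand":1},{"tx":0,"ty":0,"tz":0.04,"rx":0,"ry":0,"rz":0,"hand":1},{"tx":0,"ty":0,"tz":0.06,"rx":0,"ry":0,"rz":0,"hand":1},{"tx":0,"ty":0,"tz":0.06,"rx":0,"ry":0,"rz":0,"hand":1},{"tx":0,"ty":0,"tz":0.06,"rx":0,"ry":0,"rz":0,"hand":1},{"tx":0,"ty":0,"tz":0.04,"rx":0,"ry":0,"rz":0,"hand":1},{"tx":0,"ty":0,"tz":0.016,"rx":0,"ry":0,"rz":0,"hand":1},{"tx":0,"ty":0,"tz":0,"rx":0,"ry":0,"rz":0,"hand":1},{"tx":0,"ty":0,"tz":0,"rx":0,"ry":0,"rz":0,"hand":1}]'
python3 -m pendant '[{"tx":0,"ty":0,"tz":0,"rx":0,"ry":0,"rz":0,"hand":-1},{"tx":0,"ty":0,"tz":0,"rx":0,"ry":0,"rz":0,"hand":-1},{"tx":0,"ty":0,"tz":0,"rx":0,"ry":0,"rz":0,"hand":-1},{"tx":0,"ty":0,"tz":0,"rx":0,"ry":0,"rz":0,"hand":-1},{"tx":0,"ty":0,"tz":0,"rx":0,"ry":0,"rz":0,"hand":-1},{"tx":0,"ty":0,"tz":0,"rx":0,"ry":0,"rz":0,"hand":-1},{"tx":0,"ty":0,"tz":0,"rx":0,"ry":0,"rz":0,"hand":-1}]'; python3 d.py .3964 -.351 .23 0
```

```text
time_s: 18.78
tcp_pos: [0.485, 0.0248, 0.0901]
tool_rot: [0.707, 0.707, 0.0, 0.001]
force: [1.3, -0.3, -0.2]
finger_gap: 0.996
gripper_force: 0.0
time_s: 19.37
tcp_pos: [0.4851, 0.0251, 0.0902]
tool_rot: [0.707, 0.707, 0.001, 0.001]
force: [1.0, 0.3, 4.5]
finger_gap: 0.68
gripper_force: 30.0
t 19.3667 pos [0.4851 0.0251 0.0902] gap 0.68 F [1.  0.3 4.5] gf 30.0
 shift units (tool axes now) [-0.7523 -0.1763 -0.2804] turn [ 0.0016 -0.0002 -0.0004] shift after turn [-0.7523 -0.1775 -0.2797] j7 0.25
```

```bash

python3 -m pendant '[{"tx":0,"ty":0,"tz":-0.02,"rx":0,"ry":0,"rz":0,"hand":-1},{"tx":0,"ty":0,"tz":-0.05,"rx":0,"ry":0,"rz":0,"hand":-1},{"tx":0,"ty":0,"tz":-0.06,"rx":0,"ry":0,"rz":0,"hand":-1},{"tx":0,"ty":0,"tz":-0.06,"rx":0,"ry":0,"rz":0,"hand":-1},{"tx":0,"ty":0,"tz":-0.06,"rx":0,"ry":0,"rz":0,"hand":-1},{"tx":0,"ty":0,"tz":-0.03,"rx":0,"ry":0,"rz":0,"hand":-1},{"tx":-0.03,"ty":-0.007,"tz":0,"rx":0,"ry":0,"rz":0,"hand":-1},{"tx":-0.06,"ty":-0.014,"tz":0,"rx":0,"ry":0,"rz":0,"hand":-1},{"tx":-0.07,"ty":-0.016,"tz":0,"rx":0,"ry":0,"rz":0,"hand":-1},{"tx":-0.07,"ty":-0.016,"tz":0,"rx":0,"ry":0,"rz":0,"hand":-1}]' 
python3 -m pendant '[{"tx":-0.07,"ty":-0.0165,"tz":0,"rx":0,"ry":0,"rz":0,"hand":-1},{"tx":-0.07,"ty":-0.0165,"tz":0,"rx":0,"ry":0,"rz":0,"hand":-1},{"tx":-0.07,"ty":-0.0165,"tz":0,"rx":0,"ry":0,"rz":0,"hand":-1},{"tx":-0.07,"ty":-0.0165,"tz":0,"rx":0,"ry":0,"rz":0,"hand":-1},{"tx":-0.07,"ty":-0.0165,"tz":0,"rx":0,"ry":0,"rz":0,"hand":-1},{"tx":-0.07,"ty":-0.0165,"tz":0,"rx":0,"ry":0,"rz":0,"hand":-1},{"tx":-0.06,"ty":-0.014,"tz":0,"rx":0,"ry":0,"rz":0,"hand":-1},{"tx":-0.04,"ty":-0.01,"tz":0,"rx":0,"ry":0,"rz":0,"hand":-1},{"tx":0,"ty":0,"tz":0,"rx":0,"ry":0,"rz":0,"hand":-1},{"tx":0,"ty":0,"tz":0,"rx":0,"ry":0,"rz":0,"hand":-1}]' | head -2
python3 d.py .3964 -.351 .0892 0
```

```text
time_s: 20.2
tcp_pos: [0.457, -0.0909, 0.2301]
tool_rot: [0.707, 0.707, 0.001, 0.0]
force: [1.2, 0.5, -1.6]
finger_gap: 0.676
gripper_force: 30.0
time_s: 21.03
tcp_pos: [0.395, -0.3509, 0.2298]
t 21.0333 pos [ 0.395  -0.3509  0.2298] gap 0.681 F [ 0.5  0.6 -1. ] gf 30.0
 shift units (tool axes now) [-1.000e-04  2.700e-03  2.812e-01] turn [ 0.0004  0.     -0.0026] shift after turn [-1.000e-04  2.900e-03  2.811e-01] j7 0.95
```

```bash

python3 -m pendant '[{"tx":0,"ty":0.003,"tz":0.03,"rx":0,"ry":0,"rz":-0.002,"hand":-1},{"tx":0,"ty":0,"tz":0.06,"rx":0,"ry":0,"rz":0,"hand":-1},{"tx":0,"ty":0,"tz":0.06,"rx":0,"ry":0,"rz":0,"hand":-1},{"tx":0,"ty":0,"tz":0.05,"rx":0,"ry":0,"rz":0,"hand":-1},{"tx":0,"ty":0,"tz":0.04,"rx":0,"ry":0,"rz":0,"hand":-1},{"tx":0,"ty":0,"tz":0.02,"rx":0,"ry":0,"rz":0,"hand":-1},{"tx":0,"ty":0,"tz":0.01,"rx":0,"ry":0,"rz":0,"hand":-1},{"tx":0,"ty":0,"tz":0.005,"rx":0,"ry":0,"rz":0,"hand":-1},{"tx":0,"ty":0,"tz":0,"rx":0,"ry":0,"rz":0,"hand":-1},{"tx":0,"ty":0,"tz":0,"rx":0,"ry":0,"rz":0,"hand":-1}]'; python3 d.py .3964 -.351 .0892 0
```

```text
time_s: 21.87
tcp_pos: [0.3986, -0.3502, 0.0931]
tool_rot: [0.706, 0.708, 0.001, 0.001]
force: [-0.2, 0.3, -1.4]
finger_gap: 0.676
gripper_force: 30.0
t 21.8667 pos [ 0.3986 -0.3502  0.0931] gap 0.676 F [-0.2  0.3 -1.4] gf 30.0
 shift units (tool axes now) [-0.0016 -0.0043  0.0077] turn [0.0019 0.0004 0.0018] shift after turn [-0.0016 -0.0043  0.0078] j7 1.12
```

```bash

python3 -m pendant '[{"tx":0,"ty":0,"tz":0.005,"rx":0,"ry":0,"rz":0,"hand":-1},{"tx":0,"ty":0,"tz":0.003,"rx":0,"ry":0,"rz":0,"hand":-1},{"tx":0,"ty":0,"tz":0,"rx":0,"ry":0,"rz":0,"hand":-1},{"tx":0,"ty":0,"tz":0,"rx":0,"ry":0,"rz":0,"hand":-1}]'
python3 -m pendant '[{"tx":0,"ty":0,"tz":0,"rx":0,"ry":0,"rz":0,"hand":1},{"tx":0,"ty":0,"tz":0,"rx":0,"ry":0,"rz":0,"hand":1},{"tx":0,"ty":0,"tz":0,"rx":0,"ry":0,"rz":0,"hand":1},{"tx":0,"ty":0,"tz":0,"rx":0,"ry":0,"rz":0,"hand":1},{"tx":0,"ty":0,"tz":-0.03,"rx":0,"ry":0,"rz":0,"hand":1},{"tx":0,"ty":0,"tz":-0.06,"rx":0,"ry":0,"rz":0,"hand":1},{"tx":0,"ty":0,"tz":-0.06,"rx":0,"ry":0,"rz":0,"hand":1},{"tx":0,"ty":0,"tz":-0.06,"rx":0,"ry":0,"rz":0,"hand":1},{"tx":0,"ty":0,"tz":-0.05,"rx":0,"ry":0,"rz":0,"hand":1},{"tx":0,"ty":0,"tz":-0.03,"rx":0,"ry":0,"rz":0,"hand":1}]' | head -2
python3 -m pendant '[{"tx":0.04,"ty":0.018,"tz":0,"rx":0,"ry":0,"rz":0,"hand":1},{"tx":0.068,"ty":0.031,"tz":0,"rx":0,"ry":0,"rz":0,"hand":1},{"tx":0.068,"ty":0.031,"tz":0,"rx":0,"ry":0,"rz":0,"hand":1},{"tx":0.068,"ty":0.031,"tz":0,"rx":0,"ry":0,"rz":0,"hand":1},{"tx":0.068,"ty":0.031,"tz":0,"rx":0,"ry":0,"rz":0,"hand":1},{"tx":0.068,"ty":0.031,"tz":0,"rx":0,"ry":0,"rz":0,"hand":1},{"tx":0.068,"ty":0.031,"tz":0,"rx":0,"ry":0,"rz":0,"hand":1},{"tx":0.068,"ty":0.031,"tz":0,"rx":0,"ry":0,"rz":0,"hand":1},{"tx":0.068,"ty":0.031,"tz":0,"rx":0,"ry":0,"rz":0,"hand":1},{"tx":0.054,"ty":0.026,"tz":0,"rx":0,"ry":0,"rz":0,"hand":1}]' | head -2
python3 -m pendant '[{"tx":0,"ty":0,"tz":0,"rx":0,"ry":0,"rz":0.06,"hand":1},{"tx":0,"ty":0,"tz":0,"rx":0,"ry":0,"rz":0,"hand":1},{"tx":0,"ty":0,"tz":0,"rx":0,"ry":0,"rz":0,"hand":1}]'
python3 d.py .544 -.031 .017 -5.4; python3 w.py f wrist top
```

```text
time_s: 22.2
tcp_pos: [0.3986, -0.3506, 0.0891]
tool_rot: [0.706, 0.708, 0.001, 0.002]
force: [-1.0, 0.7, 7.2]
finger_gap: 0.679
gripper_force: 30.0
time_s: 23.03
tcp_pos: [0.398, -0.3508, 0.2357]
time_s: 23.87
tcp_pos: [0.5435, -0.0272, 0.2332]
time_s: 24.12
tcp_pos: [0.5425, -0.0311, 0.2332]
tool_rot: [0.738, 0.675, 0.0, 0.001]
force: [-0.2, -0.3, 0.2]
finger_gap: 0.999
gripper_force: 0.0
t 24.1167 pos [ 0.5425 -0.0311  0.2332] gap 0.999 F [-0.2 -0.3  0.2] gf 0.0
 shift units (tool axes now) [0.0007 0.0025 0.4323] turn [0.0007 0.0005 0.0028] shift after turn [4.000e-04 2.900e-03 4.323e-01] j7 0.19
wrist mug []
wrist tumbler []
wrist caddy []
wrist organizer [([0.5483, -0.0311, 0.0031], 0.64)]
top mug [([0.5239, -0.3534, 0.004], 0.58)]
top tumbler []
top caddy [([0.3981, -0.3499, 0.008], 0.77)]
top organizer []
```

View pics/fwrist.png

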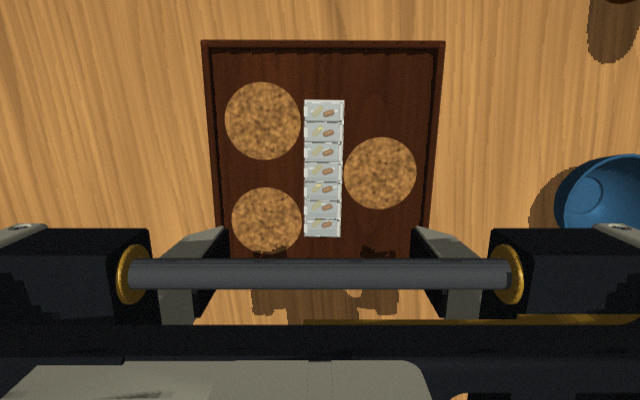

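View pics/ftop.png

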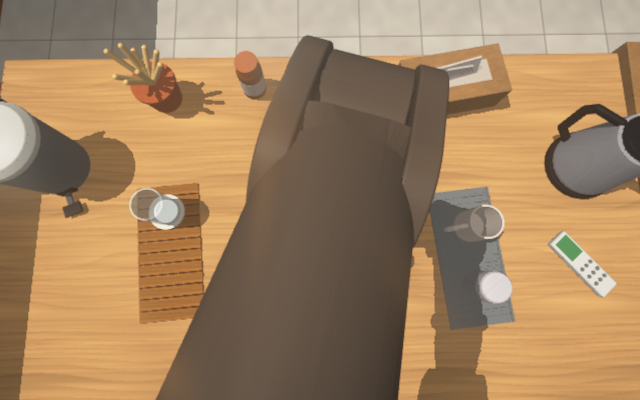

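Mug (485,222) and caddy (495,288) stand on the grey mat. In the wrist view the organizer at (323,168) is free and aligned with the jaws, and the cork spots are visible, so I'll measure those too.

```bash
python3 - <<'E'
from h import *
p=snapshot('wrist'); f=p['frame']; hsv=cv2.cvtColor(f,cv2.COLOR_RGB2HSV)
# restrict to inside of tray; cork bright vs. dark tray
m=((hsv[...,2]>75)&(hsv[...,1]>70)).astype(np.uint8)*255
z=np.zeros_like(m); z[50:255,222:424]=m[50:255,222:424]; z[:,302:346]=0; z=cv2.morphologyEx(z,cv2.MORPH_CLOSE,np.ones((7,7))); z=cv2.morphologyEx(z,cv2.MORPH_OPEN,np.ones((7,7)))
for c in cv2.findContours(z,0,cv2.CHAIN_APPROX_NONE)[0]:
    if cv2.contourArea(c)<1500: continue
    W=np.array([back(p,u,.006)[:2] for u in c[:,0]])
    A=np.c_[2*W,np.ones(len(W))]; s=np.linalg.lstsq(A,(W**2).sum(1),rcond=None)[0]
    print('spot',s[:2].round(4),'r',np.sqrt(s[2]+s[:2]@s[:2]).round(4),cv2.fitEllipse(c)[0],cv2.boundingRect(c))
for u in ((304.5,100),(344.5,100),(341,237),(304,237)): print('org',back(p,u,.032)[:2].round(4))
print('origin',p['origin'])
E
```

```text
spot [ 0.4736 -0.0875] r 0.0415 (265.8364562988281, 219.8566131591797) (231, 187, 71, 66)
spot [ 0.6112 -0.0432] r 0.0416 (379.67041015625, 172.83604431152344) (346, 137, 70, 73)
spot [0.4869 0.0316] r 0.0444 (263.1847229003906, 117.07364654541016) (224, 68, 77, 93)
org [0.5348 0.0454]
org [0.575  0.0417]
org [ 0.5603 -0.1058]
org [ 0.5189 -0.1019]
origin [0.54870201 0.03819285 0.38283446]
```

```bash

python3 -m pendant '[{"tx":0.001,"ty":0.004,"tz":0.03,"rx":0,"ry":0,"rz":0.002,"hand":1},{"tx":0,"ty":0,"tz":0.06,"rx":0,"ry":0,"rz":0,"hand":1},{"tx":0,"ty":0,"tz":0.07,"rx":0,"ry":0,"rz":0,"hand":1},{"tx":0,"ty":0,"tz":0.07,"rx":0,"ry":0,"rz":0,"hand":1},{"tx":0,"ty":0,"tz":0.07,"rx":0,"ry":0,"rz":0,"hand":1},{"tx":0,"ty":0,"tz":0.06,"rx":0,"ry":0,"rz":0,"hand":1},{"tx":0,"ty":0,"tz":0.03,"rx":0,"ry":0,"rz":0,"hand":1},{"tx":0,"ty":0,"tz":0.015,"rx":0,"ry":0,"rz":0,"hand":1},{"tx":0,"ty":0,"tz":0,"rx":0,"ry":0,"rz":0,"hand":1},{"tx":0,"ty":0,"tz":0,"rx":0,"ry":0,"rz":0,"hand":1}]' | head -2; python3 d.py .545 -.031 .0175 -5.4
```

```text
time_s: 25.5
tcp_pos: [0.5457, -0.0305, 0.0314]
t 25.5 pos [ 0.5457 -0.0305  0.0314] gap 0.999 F [ 1.3 -0.6 -0.2] gf 0.0
 shift units (tool axes now) [-0.0011 -0.0014  0.0278] turn [ 0.0013 -0.     -0.0006] shift after turn [-0.0011 -0.0013  0.0278] j7 0.41
```

```bash

python3 -m pendant '[{"tx":0,"ty":0,"tz":0.016,"rx":0,"ry":0,"rz":0,"hand":1},{"tx":0,"ty":0,"tz":0.011,"rx":0,"ry":0,"rz":0,"hand":1},{"tx":0,"ty":0,"tz":0,"rx":0,"ry":0,"rz":0,"hand":1},{"tx":0,"ty":0,"tz":0,"rx":0,"ry":0,"rz":0,"hand":1}]'
python3 -m pendant '[{"tx":0,"ty":0,"tz":0,"rx":0,"ry":0,"rz":0,"hand":-1},{"tx":0,"ty":0,"tz":0,"rx":0,"ry":0,"rz":0,"hand":-1},{"tx":0,"ty":0,"tz":0,"rx":0,"ry":0,"rz":0,"hand":-1},{"tx":0,"ty":0,"tz":0,"rx":0,"ry":0,"rz":0,"hand":-1},{"tx":0,"ty":0,"tz":0,"rx":0,"ry":0,"rz":0,"hand":-1},{"tx":0,"ty":0,"tz":0,"rx":0,"ry":0,"rz":0,"hand":-1},{"tx":0,"ty":0,"tz":0,"rx":0,"ry":0,"rz":0,"hand":-1},{"tx":0,"ty":0,"tz":0,"rx":0,"ry":0,"rz":0,"hand":-1},{"tx":0,"ty":0,"tz":0,"rx":0,"ry":0,"rz":0,"hand":-1},{"tx":0,"ty":0,"tz":0,"rx":0,"ry":0,"rz":0,"hand":-1}]'; python3 d.py .428 .3165 .15 95
```

```text
time_s: 25.83
tcp_pos: [0.5453, -0.0301, 0.0175]
tool_rot: [0.74, 0.673, 0.001, 0.0]
force: [-0.0, -0.3, -1.1]
finger_gap: 0.999
gripper_force: 0.0
time_s: 26.67
tcp_pos: [0.5453, -0.0303, 0.0174]
tool_rot: [0.74, 0.673, 0.001, 0.001]
force: [-0.0, 0.4, 0.9]
finger_gap: 0.456
gripper_force: 30.0
t 26.6667 pos [ 0.5453 -0.0303  0.0174] gap 0.456 F [-0.   0.4  0.9] gf 30.0
 shift units (tool axes now) [ 0.6682 -0.2989 -0.2657] turn [ 9.000e-04  9.000e-04 -1.116e+00] shift after turn [ 0.1733  0.7113 -0.2653] j7 0.43
```

```bash

python3 -m pendant '[{"tx":0,"ty":0,"tz":-0.02,"rx":0,"ry":0,"rz":0,"hand":-1},{"tx":0,"ty":0,"tz":-0.05,"rx":0,"ry":0,"rz":0,"hand":-1},{"tx":0,"ty":0,"tz":-0.07,"rx":0,"ry":0,"rz":0,"hand":-1},{"tx":0,"ty":0,"tz":-0.07,"rx":0,"ry":0,"rz":0,"hand":-1},{"tx":0,"ty":0,"tz":-0.06,"rx":0,"ry":0,"rz":0,"hand":-1},{"tx":0.02,"ty":-0.009,"tz":-0.03,"rx":0,"ry":0,"rz":0,"hand":-1},{"tx":0.045,"ty":-0.02,"tz":0,"rx":0,"ry":0,"rz":0,"hand":-1},{"tx":0.062,"ty":-0.028,"tz":0,"rx":0,"ry":0,"rz":0,"hand":-1},{"tx":0.062,"ty":-0.028,"tz":0,"rx":0,"ry":0,"rz":0,"hand":-1},{"tx":0.062,"ty":-0.028,"tz":0,"rx":0,"ry":0,"rz":0,"hand":-1}]'
python3 -m pendant '[{"tx":0.062,"ty":-0.028,"tz":0,"rx":0,"ry":0,"rz":0,"hand":-1},{"tx":0.062,"ty":-0.028,"tz":0,"rx":0,"ry":0,"rz":0,"hand":-1},{"tx":0.062,"ty":-0.028,"tz":0,"rx":0,"ry":0,"rz":0,"hand":-1},{"tx":0.062,"ty":-0.028,"tz":0,"rx":0,"ry":0,"rz":0,"hand":-1},{"tx":0.062,"ty":-0.028,"tz":0,"rx":0,"ry":0,"rz":0,"hand":-1},{"tx":0.062,"ty":-0.028,"tz":0,"rx":0,"ry":0,"rz":0,"hand":-1},{"tx":0.035,"ty":-0.016,"tz":0,"rx":0,"ry":0,"rz":0,"hand":-1},{"tx":0.01,"ty":-0.004,"tz":0,"rx":0,"ry":0,"rz":0.03,"hand":-1},{"tx":0,"ty":0,"tz":0,"rx":0,"ry":0,"rz":0.06,"hand":-1},{"tx":0,"ty":0,"tz":0,"rx":0,"ry":0,"rz":0.07,"hand":-1}]'
python3 -m pendant '[{"tx":0,"ty":0,"tz":0,"rx":0,"ry":0,"rz":0.07,"hand":-1},{"tx":0,"ty":0,"tz":0,"rx":0,"ry":0,"rz":0.07,"hand":-1},{"tx":0,"ty":0,"tz":0,"rx":0,"ry":0,"rz":0.07,"hand":-1},{"tx":0,"ty":0,"tz":0,"rx":0,"ry":0,"rz":0.07,"hand":-1},{"tx":0,"ty":0,"tz":0,"rx":0,"ry":0,"rz":0.07,"hand":-1},{"tx":0,"ty":0,"tz":0,"rx":0,"ry":0,"rz":0.07,"hand":-1},{"tx":0,"ty":0,"tz":0,"rx":0,"ry":0,"rz":0.07,"hand":-1},{"tx":0,"ty":0,"tz":0,"rx":0,"ry":0,"rz":0.07,"hand":-1},{"tx":0,"ty":0,"tz":0,"rx":0,"ry":0,"rz":0.07,"hand":-1},{"tx":0,"ty":0,"tz":0,"rx":0,"ry":0,"rz":0.065,"hand":-1}]'
python3 -m pendant '[{"tx":0,"ty":0,"tz":0,"rx":0,"ry":0,"rz":0.029,"hand":-1},{"tx":0,"ty":0,"tz":0,"rx":0,"ry":0,"rz":0,"hand":-1},{"tx":0,"ty":0,"tz":0,"rx":0,"ry":0,"rz":0,"hand":-1}]'
python3 d.py .428 .3165 .017 -85
python3 - <<'E'
from h import *
for c in ('top','wrist'):
    p=snapshot(c); save(p,'g'+c)
    for q in ('coaster','placemat','organizer'): print(c,q,[(np.round(d['location'],4).tolist(),round(d['conf'],2)) for d in mark_of(p,q)[:1]])
E
```

```text
time_s: 27.5
tcp_pos: [0.4999, 0.1009, 0.168]
tool_rot: [0.74, 0.672, 0.001, 0.0]
force: [1.2, 0.8, -1.1]
finger_gap: 0.452
gripper_force: 30.0
time_s: 28.33
tcp_pos: [0.4263, 0.317, 0.1677]
tool_rot: [0.819, 0.574, 0.001, 0.0]
force: [-0.4, -0.1, -1.7]
finger_gap: 0.456
gripper_force: 30.0
time_s: 29.17
tcp_pos: [0.4265, 0.3164, 0.1677]
tool_rot: [0.998, 0.064, 0.001, -0.0]
force: [-0.0, -0.2, -2.0]
finger_gap: 0.456
gripper_force: 30.0
time_s: 29.42
tcp_pos: [0.4267, 0.3164, 0.1675]
tool_rot: [0.999, 0.044, 0.001, 0.0]
force: [-0.6, -0.2, -2.3]
finger_gap: 0.456
gripper_force: 30.0
t 29.4167 pos [0.4267 0.3164 0.1675] gap 0.456 F [-0.6 -0.2 -2.3] gf 30.0
 shift units (tool axes now) [2.20e-03 1.00e-04 3.01e-01] turn [ 0.0001 -0.0009  0.0011] shift after turn [2.60e-03 1.00e-04 3.01e-01] j7 -1.55
top coaster [([0.574, 0.3316, 0.0043], 0.81)]
top placemat [([0.4779, 0.3247, 0.0008], 0.63)]
top organizer [([0.4229, 0.3144, 0.1619], 0.86)]
wrist coaster []
wrist placemat []
wrist organizer [([0.4283, 0.3154, 0.1529], 0.8)]
```

View pics/gwrist.png

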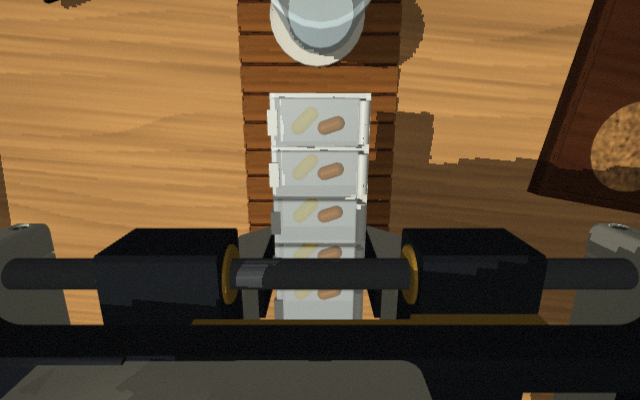

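The organizer is centred laterally over the placemat (edges at columns 245 and 395, centre 320) and parallel to it. Lower it.

```bash

python3 -m pendant '[{"tx":0,"ty":0,"tz":0.03,"rx":0,"ry":0,"rz":0.001,"hand":-1},{"tx":0,"ty":0,"tz":0.06,"rx":0,"ry":0,"rz":0,"hand":-1},{"tx":0,"ty":0,"tz":0.06,"rx":0,"ry":0,"rz":0,"hand":-1},{"tx":0,"ty":0,"tz":0.06,"rx":0,"ry":0,"rz":0,"hand":-1},{"tx":0,"ty":0,"tz":0.04,"rx":0,"ry":0,"rz":0,"hand":-1},{"tx":0,"ty":0,"tz":0.02,"rx":0,"ry":0,"rz":0,"hand":-1},{"tx":0,"ty":0,"tz":0.01,"rx":0,"ry":0,"rz":0,"hand":-1},{"tx":0,"ty":0,"tz":0,"rx":0,"ry":0,"rz":0,"hand":-1},{"tx":0,"ty":0,"tz":0,"rx":0,"ry":0,"rz":0,"hand":-1}]' | head -2; python3 d.py .4275 .3165 .0154 -85
```

```text
time_s: 30.57
tcp_pos: [0.4278, 0.3167, 0.028]
t 30.5667 pos [0.4278 0.3167 0.028 ] gap 0.463 F [ 0.1  0.7 -0.5] gf 30.0
 shift units (tool axes now) [-0.0007  0.0004  0.0253] turn [-0.0003 -0.0017 -0.0011] shift after turn [-0.0006  0.0004  0.0253] j7 -1.37
```

```bash

python3 -m pendant '[{"tx":0,"ty":0,"tz":0.012,"rx":0,"ry":0,"rz":0,"hand":-1},{"tx":0,"ty":0,"tz":0.008,"rx":0,"ry":0,"rz":0,"hand":-1},{"tx":0,"ty":0,"tz":0.005,"rx":0,"ry":0,"rz":0,"hand":-1},{"tx":0,"ty":0,"tz":0,"rx":0,"ry":0,"rz":0,"hand":-1},{"tx":0,"ty":0,"tz":0,"rx":0,"ry":0,"rz":0,"hand":-1}]'
```

```text
time_s: 30.98
tcp_pos: [0.4273, 0.3169, 0.0151]
tool_rot: [0.999, 0.043, 0.001, -0.0]
force: [-0.8, 0.7, 4.7]
finger_gap: 0.454
gripper_force: 30.0
```

```bash

python3 -m pendant '[{"tx":0,"ty":0,"tz":0,"rx":0,"ry":0,"rz":0,"hand":1},{"tx":0,"ty":0,"tz":0,"rx":0,"ry":0,"rz":0,"hand":1},{"tx":0,"ty":0,"tz":0,"rx":0,"ry":0,"rz":0,"hand":1},{"tx":0,"ty":0,"tz":0,"rx":0,"ry":0,"rz":0,"hand":1},{"tx":0,"ty":0,"tz":-0.03,"rx":0,"ry":0,"rz":0,"hand":1},{"tx":0,"ty":0,"tz":-0.06,"rx":0,"ry":0,"rz":0,"hand":1},{"tx":0,"ty":0,"tz":-0.07,"rx":0,"ry":0,"rz":0,"hand":1},{"tx":0,"ty":0,"tz":-0.07,"rx":0,"ry":0,"rz":0,"hand":1},{"tx":0,"ty":0,"tz":-0.07,"rx":0,"ry":0,"rz":0,"hand":1},{"tx":0,"ty":0,"tz":-0.07,"rx":0,"ry":0,"rz":0,"hand":1}]' | head -2
python3 -m pendant '[{"tx":0,"ty":0,"tz":-0.05,"rx":0,"ry":0,"rz":-0.04,"hand":1},{"tx":0,"ty":0,"tz":-0.02,"rx":0,"ry":0,"rz":-0.07,"hand":1},{"tx":0,"ty":0,"tz":0,"rx":0,"ry":0,"rz":-0.07,"hand":1},{"tx":0,"ty":0,"tz":0,"rx":0,"ry":0,"rz":-0.07,"hand":1},{"tx":0,"ty":0,"tz":0,"rx":0,"ry":0,"rz":-0.07,"hand":1},{"tx":0,"ty":0,"tz":0,"rx":0,"ry":0,"rz":-0.07,"hand":1},{"tx":0,"ty":0,"tz":0,"rx":0,"ry":0,"rz":-0.07,"hand":1},{"tx":0,"ty":0,"tz":0,"rx":0,"ry":0,"rz":-0.07,"hand":1},{"tx":0,"ty":0,"tz":0,"rx":0,"ry":0,"rz":-0.07,"hand":1},{"tx":0,"ty":0,"tz":0,"rx":0,"ry":0,"rz":-0.07,"hand":1}]' | head -2
python3 -m pendant '[{"tx":0,"ty":0,"tz":0,"rx":0,"ry":0,"rz":-0.07,"hand":1},{"tx":0,"ty":0,"tz":0,"rx":0,"ry":0,"rz":-0.07,"hand":1},{"tx":0,"ty":0,"tz":0,"rx":0,"ry":0,"rz":-0.07,"hand":1},{"tx":0,"ty":0,"tz":0,"rx":0,"ry":0,"rz":-0.06,"hand":1},{"tx":0,"ty":0,"tz":0,"rx":0,"ry":0,"rz":0,"hand":1}]' | head -2
python3 d.py .528 -.347 .235 0; python3 rect.py >/dev/null; cat > m3.py <<'E'
from h import *
p=snapshot('top'); save(p,'htop'); f=p['frame']; hsv=cv2.cvtColor(f,cv2.COLOR_RGB2HSV)
for q in ('organizer','tumbler','mug','caddy'): print(q,[(np.round(d['location'],4).tolist(),round(d['conf'],2)) for d in mark_of(p,q)[:1]])
m=((hsv[...,2]>90)&(hsv[...,1]>60)).astype(np.uint8)*255
z=np.zeros_like(m); z[166:276,270:390]=m[166:276,270:390]; z=cv2.morphologyEx(z,cv2.MORPH_OPEN,np.ones((5,5))); z=cv2.morphologyEx(z,cv2.MORPH_CLOSE,np.ones((5,5)))
for c in cv2.findContours(z,0,cv2.CHAIN_APPROX_NONE)[0]:
    if cv2.contourArea(c)<300: continue
    W=np.array([back(p,u,.006)[:2] for u in c[:,0]]); A=np.c_[2*W,np.ones(len(W))]; s=np.linalg.lstsq(A,(W**2).sum(1),rcond=None)[0]
    print('spot',s[:2].round(4),np.sqrt(s[2]+s[:2]@s[:2]).round(4),cv2.boundingRect(c))
b=cv2.cvtColor(f,cv2.COLOR_RGB2BGR)[150:340,120:530]; cv2.imwrite('pics/hcrop.png',cv2.resize(b,(790,366),interpolation=cv2.INTER_CUBIC))
E
python3 m3.py
```

```text
time_s: 31.82
tcp_pos: [0.4266, 0.316, 0.2012]
time_s: 32.65
tcp_pos: [0.4266, 0.3163, 0.2346]
time_s: 33.07
tcp_pos: [0.4267, 0.3162, 0.2347]
t 33.0667 pos [0.4267 0.3162 0.2347] gap 1.002 F [-0.8  1.  -0.4] gf 0.0
 shift units (tool axes now) [-1.3255e+00  2.0850e-01 -7.0000e-04] turn [ 0.0008 -0.0002 -0.0029] shift after turn [-1.3264e+00  2.0260e-01 -6.0000e-04] j7 -0.43
organizer [([0.4248, 0.3163, 0.0073], 0.96)]
tumbler [([0.5714, 0.3284, 0.0079], 0.96)]
mug []
caddy [([0.3965, -0.3483, 0.0068], 0.66)]
spot [ 0.5548 -0.038 ] 0.1395 (270, 166, 120, 110)
```

View pics/hcrop.png

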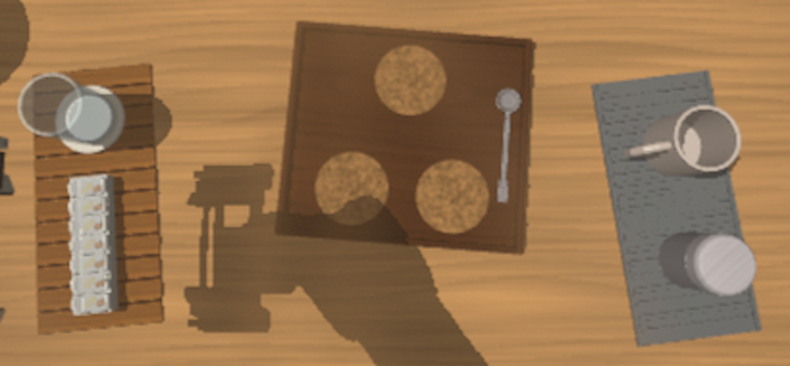

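Organizer (92,245) lies lengthwise on the placemat, clear of the coaster and tumbler. The spoon is undisturbed, and the mug (705,138) and caddy (720,263) stand on the mat. The cork spots are at (410,80), (352,188) and (452,196).

```bash
python3 - <<'E'
from h import *
p=snapshot('top'); f=p['frame']
s=410/790
c=lambda x,y:((x+.5)*s-.5+120,(y+.5)*190/366-.5+150)
for n,u in (('mug',(410.5,80)),('caddy',(352,188)),('tum',(452,196.5))): print(n,back(p,c(*u),.006)[:2].round(4))
hsv=cv2.cvtColor(f,cv2.COLOR_RGB2HSV).astype(int)
for n,u in (('mug',(410.5,80)),('caddy',(352,175)),('tum',(452,196.5))):
    U=np.array(c(*u)); print(n,hsv[int(U[1]),int(U[0])],hsv[int(U[1]),int(U[0])-24])
    # model-fit: maximise contrast of disc (r 42mm) against ring
    g=cv2.GaussianBlur(f[...,1],(3,3),0).astype(np.float32); best=None; X0=back(p,c(*u),.006)[:2]
    th=np.linspace(0,2*np.pi,72,endpoint=False); D=np.c_[np.cos(th),np.sin(th)]
    def smp(C,r):
        q=proj(p,np.c_[C+r*D,np.full(72,.006)]).astype(np.float32); return cv2.remap(g,q[:,0].copy(),q[:,1].copy(),1)[:,0]
    for dx in np.arange(-.012,.0121,.0005):
        for dy in np.arange(-.012,.0121,.0005):
            C=X0+[dx,dy]; v=np.median(np.log(smp(C,.0385)+1)-np.log(smp(C,.0455)+1))+np.mean(np.log(smp(C,.0385)+1)-np.log(smp(C,.0455)+1))
            if best is None or v>best[0]: best=(v,C)
    print(' fit',best[1].round(4),round(float(best[0]),2))
E
```

```text
mug [ 0.6087 -0.0436]
caddy [0.4831 0.0262]
tum [ 0.472  -0.0885]
mug [ 16 140 149] [ 14 146 105]
 fit [ 0.6092 -0.0431] 0.78
caddy [ 15 138 142] [ 12 153 105]
 fit [0.486  0.0271] 0.74
tum [ 16 140 148] [ 13 156  93]
 fit [ 0.4725 -0.088 ] 1.03
```

```bash

python3 -m pendant '[{"tx":-0.03,"ty":0.005,"tz":0,"rx":0,"ry":0,"rz":-0.003,"hand":1},{"tx":-0.06,"ty":0.01,"tz":0,"rx":0,"ry":0,"rz":0,"hand":1},{"tx":-0.07,"ty":0.0105,"tz":0,"rx":0,"ry":0,"rz":0,"hand":1},{"tx":-0.07,"ty":0.0105,"tz":0,"rx":0,"ry":0,"rz":0,"hand":1},{"tx":-0.07,"ty":0.0105,"tz":0,"rx":0,"ry":0,"rz":0,"hand":1},{"tx":-0.07,"ty":0.0105,"tz":0,"rx":0,"ry":0,"rz":0,"hand":1},{"tx":-0.07,"ty":0.0105,"tz":0,"rx":0,"ry":0,"rz":0,"hand":1},{"tx":-0.07,"ty":0.0105,"tz":0,"rx":0,"ry":0,"rz":0,"hand":1},{"tx":-0.07,"ty":0.0105,"tz":0,"rx":0,"ry":0,"rz":0,"hand":1},{"tx":-0.07,"ty":0.0105,"tz":0,"rx":0,"ry":0,"rz":0,"hand":1}]' | head -2
python3 -m pendant '[{"tx":-0.07,"ty":0.0105,"tz":0,"rx":0,"ry":0,"rz":0,"hand":1},{"tx":-0.07,"ty":0.0105,"tz":0,"rx":0,"ry":0,"rz":0,"hand":1},{"tx":-0.07,"ty":0.0105,"tz":0,"rx":0,"ry":0,"rz":0,"hand":1},{"tx":-0.07,"ty":0.0105,"tz":0,"rx":0,"ry":0,"rz":0,"hand":1},{"tx":-0.07,"ty":0.0105,"tz":0,"rx":0,"ry":0,"rz":0,"hand":1},{"tx":-0.07,"ty":0.0105,"tz":0,"rx":0,"ry":0,"rz":0,"hand":1},{"tx":-0.07,"ty":0.0105,"tz":0,"rx":0,"ry":0,"rz":0,"hand":1},{"tx":-0.07,"ty":0.0105,"tz":0,"rx":0,"ry":0,"rz":0,"hand":1},{"tx":-0.065,"ty":0.0105,"tz":0,"rx":0,"ry":0,"rz":0,"hand":1},{"tx":-0.05,"ty":0.01,"tz":0,"rx":0,"ry":0,"rz":0,"hand":1}]' | head -2
python3 -m pendant '[{"tx":0,"ty":0,"tz":0,"rx":0,"ry":0,"rz":0,"hand":1},{"tx":0,"ty":0,"tz":0,"rx":0,"ry":0,"rz":0,"hand":1}]' | head -2
python3 d.py .5279 -.3473 .0687 0
```

```text
time_s: 34.25
tcp_pos: [0.4745, -0.0112, 0.2349]
time_s: 35.08
tcp_pos: [0.5244, -0.3502, 0.2349]
time_s: 35.25
tcp_pos: [0.5244, -0.3488, 0.2346]
t 35.25 pos [ 0.5244 -0.3488  0.2346] gap 1.001 F [ 0.5  1.6 -1.1] gf 0.0
 shift units (tool axes now) [0.0034 0.0068 0.3318] turn [ 0.0004  0.0007 -0.005 ] shift after turn [0.003  0.007  0.3318] j7 0.9
```

```bash

python3 -m pendant '[{"tx":0.0032,"ty":0.006,"tz":0.01,"rx":0,"ry":0,"rz":-0.004,"hand":1},{"tx":0,"ty":0,"tz":0.05,"rx":0,"ry":0,"rz":0,"hand":1},{"tx":0,"ty":0,"tz":0.07,"rx":0,"ry":0,"rz":0,"hand":1},{"tx":0,"ty":0,"tz":0.07,"rx":0,"ry":0,"rz":0,"hand":1},{"tx":0,"ty":0,"tz":0.06,"rx":0,"ry":0,"rz":0,"hand":1},{"tx":0,"ty":0,"tz":0.04,"rx":0,"ry":0,"rz":0,"hand":1},{"tx":0,"ty":0,"tz":0.03,"rx":0,"ry":0,"rz":0,"hand":1},{"tx":0,"ty":0,"tz":0.005,"rx":0,"ry":0,"rz":0,"hand":1},{"tx":0,"ty":0,"tz":0,"rx":0,"ry":0,"rz":0,"hand":1},{"tx":0,"ty":0,"tz":0,"rx":0,"ry":0,"rz":0,"hand":1}]'; python3 d.py .5279 -.3473 .0687 0
```

```text
time_s: 36.08
tcp_pos: [0.5297, -0.3443, 0.0681]
tool_rot: [0.706, 0.708, 0.001, 0.001]
force: [0.7, -0.2, 0.6]
finger_gap: 0.999
gripper_force: 0.0
t 36.0833 pos [ 0.5297 -0.3443  0.0681] gap 0.999 F [ 0.7 -0.2  0.6] gf 0.0
 shift units (tool axes now) [-0.006  -0.0036 -0.0012] turn [0.0015 0.0001 0.0023] shift after turn [-0.0061 -0.0036 -0.0011] j7 1.03
```

```bash

python3 -m pendant '[{"tx":-0.006,"ty":-0.0036,"tz":-0.001,"rx":0,"ry":0,"rz":0.001,"hand":1},{"tx":0,"ty":0,"tz":0,"rx":0,"ry":0,"rz":0,"hand":1},{"tx":0,"ty":0,"tz":0,"rx":0,"ry":0,"rz":0,"hand":1}]' | head -2
python3 -m pendant '[{"tx":0,"ty":0,"tz":0,"rx":0,"ry":0,"rz":0,"hand":-1},{"tx":0,"ty":0,"tz":0,"rx":0,"ry":0,"rz":0,"hand":-1},{"tx":0,"ty":0,"tz":0,"rx":0,"ry":0,"rz":0,"hand":-1},{"tx":0,"ty":0,"tz":0,"rx":0,"ry":0,"rz":0,"hand":-1},{"tx":0,"ty":0,"tz":0,"rx":0,"ry":0,"rz":0,"hand":-1},{"tx":0,"ty":0,"tz":0,"rx":0,"ry":0,"rz":0,"hand":-1}]'; python3 d.py .6104 -.0439 .22 0
```

```text
time_s: 36.33
tcp_pos: [0.5277, -0.3484, 0.0689]
time_s: 36.83
tcp_pos: [0.5275, -0.3478, 0.0679]
tool_rot: [0.707, 0.707, 0.001, 0.001]
force: [-0.4, 0.4, 0.8]
finger_gap: 0.762
gripper_force: 30.0
t 36.8333 pos [ 0.5275 -0.3478  0.0679] gap 0.762 F [-0.4  0.4  0.8] gf 30.0
 shift units (tool axes now) [ 0.6077  0.1669 -0.304 ] turn [0.0011 0.     0.0005] shift after turn [ 0.6079  0.1658 -0.3043] j7 1.03
```

```bash

python3 -m pendant '[{"tx":0,"ty":0,"tz":-0.02,"rx":0,"ry":0,"rz":0,"hand":-1},{"tx":0,"ty":0,"tz":-0.05,"rx":0,"ry":0,"rz":0,"hand":-1},{"tx":0,"ty":0,"tz":-0.06,"rx":0,"ry":0,"rz":0,"hand":-1},{"tx":0,"ty":0,"tz":-0.06,"rx":0,"ry":0,"rz":0,"hand":-1},{"tx":0,"ty":0,"tz":-0.06,"rx":0,"ry":0,"rz":0,"hand":-1},{"tx":0,"ty":0,"tz":-0.04,"rx":0,"ry":0,"rz":0,"hand":-1},{"tx":0.03,"ty":0.008,"tz":-0.01,"rx":0,"ry":0,"rz":0,"hand":-1},{"tx":0.06,"ty":0.0165,"tz":0,"rx":0,"ry":0,"rz":0,"hand":-1},{"tx":0.065,"ty":0.018,"tz":0,"rx":0,"ry":0,"rz":0,"hand":-1},{"tx":0.065,"ty":0.018,"tz":0,"rx":0,"ry":0,"rz":0,"hand":-1}]' | head -2
python3 -m pendant '[{"tx":0.065,"ty":0.018,"tz":0,"rx":0,"ry":0,"rz":0,"hand":-1},{"tx":0.065,"ty":0.018,"tz":0,"rx":0,"ry":0,"rz":0,"hand":-1},{"tx":0.065,"ty":0.018,"tz":0,"rx":0,"ry":0,"rz":0,"hand":-1},{"tx":0.065,"ty":0.018,"tz":0,"rx":0,"ry":0,"rz":0,"hand":-1},{"tx":0.06,"ty":0.017,"tz":0,"rx":0,"ry":0,"rz":0,"hand":-1},{"tx":0.045,"ty":0.012,"tz":0,"rx":0,"ry":0,"rz":0,"hand":-1},{"tx":0.022,"ty":0.006,"tz":0,"rx":0,"ry":0,"rz":0,"hand":-1},{"tx":0,"ty":0,"tz":0,"rx":0,"ry":0,"rz":0,"hand":-1},{"tx":0,"ty":0,"tz":0,"rx":0,"ry":0,"rz":0,"hand":-1}]' | head -2
python3 d.py .6104 -.0444 .0689 0
```

```text
time_s: 37.67
tcp_pos: [0.557, -0.2371, 0.2186]
time_s: 38.42
tcp_pos: [0.6103, -0.0448, 0.2181]
t 38.4167 pos [ 0.6103 -0.0448  0.2181] gap 0.759 F [-0.9 -0.9 -2.4] gf 30.0
 shift units (tool axes now) [ 1.000e-03 -1.000e-04  2.984e-01] turn [0.0008 0.0005 0.0007] shift after turn [0.0007 0.0003 0.2984] j7 0.41
```

```bash

python3 -m pendant '[{"tx":0.001,"ty":0,"tz":0.03,"rx":0,"ry":0,"rz":0,"hand":-1},{"tx":0,"ty":0,"tz":0.06,"rx":0,"ry":0,"rz":0,"hand":-1},{"tx":0,"ty":0,"tz":0.06,"rx":0,"ry":0,"rz":0,"hand":-1},{"tx":0,"ty":0,"tz":0.05,"rx":0,"ry":0,"rz":0,"hand":-1},{"tx":0,"ty":0,"tz":0.04,"rx":0,"ry":0,"rz":0,"hand":-1},{"tx":0,"ty":0,"tz":0.02,"rx":0,"ry":0,"rz":0,"hand":-1},{"tx":0,"ty":0,"tz":0.01,"rx":0,"ry":0,"rz":0,"hand":-1},{"tx":0,"ty":0,"tz":0,"rx":0,"ry":0,"rz":0,"hand":-1},{"tx":0,"ty":0,"tz":0,"rx":0,"ry":0,"rz":0,"hand":-1}]'; python3 d.py .6104 -.0444 .0689 0
```

```text
time_s: 39.17
tcp_pos: [0.6114, -0.0449, 0.084]
tool_rot: [0.707, 0.707, 0.001, 0.001]
force: [-0.5, -0.9, -2.6]
finger_gap: 0.76
gripper_force: 30.0
t 39.1667 pos [ 0.6114 -0.0449  0.084 ] gap 0.76 F [-0.5 -0.9 -2.6] gf 30.0
 shift units (tool axes now) [ 0.0009 -0.0021  0.0303] turn [ 0.0019  0.0003 -0.0002] shift after turn [ 0.0009 -0.002   0.0303] j7 0.53
```

```bash

python3 -m pendant '[{"tx":0.001,"ty":-0.0015,"tz":0.014,"rx":0,"ry":0,"rz":0,"hand":-1},{"tx":0,"ty":0,"tz":0.01,"rx":0,"ry":0,"rz":0,"hand":-1},{"tx":0,"ty":0,"tz":0.006,"rx":0,"ry":0,"rz":0,"hand":-1},{"tx":0,"ty":0,"tz":0.001,"rx":0,"ry":0,"rz":0,"hand":-1},{"tx":0,"ty":0,"tz":0,"rx":0,"ry":0,"rz":0,"hand":-1},{"tx":0,"ty":0,"tz":0,"rx":0,"ry":0,"rz":0,"hand":-1}]'
```

```text
time_s: 39.67
tcp_pos: [0.6105, -0.0431, 0.0685]
tool_rot: [0.707, 0.708, 0.001, 0.001]
force: [-3.8, 1.3, 10.6]
finger_gap: 0.761
gripper_force: 30.0
```

```bash

python3 -m pendant '[{"tx":0,"ty":0,"tz":0,"rx":0,"ry":0,"rz":0,"hand":1},{"tx":0,"ty":0,"tz":0,"rx":0,"ry":0,"rz":0,"hand":1},{"tx":0,"ty":0,"tz":0,"rx":0,"ry":0,"rz":0,"hand":1},{"tx":0,"ty":0,"tz":0,"rx":0,"ry":0,"rz":0,"hand":1},{"tx":0,"ty":0,"tz":-0.03,"rx":0,"ry":0,"rz":0,"hand":1},{"tx":0,"ty":0,"tz":-0.06,"rx":0,"ry":0,"rz":0,"hand":1},{"tx":0,"ty":0,"tz":-0.07,"rx":0,"ry":0,"rz":0,"hand":1},{"tx":0,"ty":0,"tz":-0.07,"rx":0,"ry":0,"rz":0,"hand":1},{"tx":0,"ty":0,"tz":-0.07,"rx":0,"ry":0,"rz":0,"hand":1},{"tx":0,"ty":0,"tz":-0.03,"rx":0,"ry":0,"rz":0,"hand":1}]' | head -2
python3 -m pendant '[{"tx":-0.03,"ty":-0.02,"tz":0,"rx":0,"ry":0,"rz":0,"hand":1},{"tx":-0.055,"ty":-0.038,"tz":0,"rx":0,"ry":0,"rz":0,"hand":1},{"tx":-0.058,"ty":-0.04,"tz":0,"rx":0,"ry":0,"rz":0,"hand":1},{"tx":-0.058,"ty":-0.04,"tz":0,"rx":0,"ry":0,"rz":0,"hand":1},{"tx":-0.058,"ty":-0.04,"tz":0,"rx":0,"ry":0,"rz":0,"hand":1},{"tx":-0.058,"ty":-0.04,"tz":0,"rx":0,"ry":0,"rz":0,"hand":1},{"tx":-0.058,"ty":-0.04,"tz":0,"rx":0,"ry":0,"rz":0,"hand":1},{"tx":-0.058,"ty":-0.04,"tz":0,"rx":0,"ry":0,"rz":0,"hand":1},{"tx":-0.058,"ty":-0.04,"tz":0,"rx":0,"ry":0,"rz":0,"hand":1},{"tx":-0.058,"ty":-0.04,"tz":0,"rx":0,"ry":0,"rz":0,"hand":1}]' | head -2
python3 -m pendant '[{"tx":-0.045,"ty":-0.031,"tz":0,"rx":0,"ry":0,"rz":0,"hand":1},{"tx":-0.02,"ty":-0.014,"tz":0,"rx":0,"ry":0,"rz":0,"hand":1},{"tx":0,"ty":0,"tz":0,"rx":0,"ry":0,"rz":0,"hand":1},{"tx":0,"ty":0,"tz":0,"rx":0,"ry":0,"rz":0,"hand":1}]' | head -2
python3 d.py .3986 -.3506 .0888 0
```

```text
time_s: 40.5
tcp_pos: [0.6114, -0.0442, 0.2369]
time_s: 41.33
tcp_pos: [0.4191, -0.319, 0.2315]
time_s: 41.67
tcp_pos: [0.3976, -0.3507, 0.2315]
t 41.6667 pos [ 0.3976 -0.3507  0.2315] gap 1.002 F [0.6 0.2 0. ] gf 0.0
 shift units (tool axes now) [-1.000e-04  1.700e-03  2.855e-01] turn [ 0.0006 -0.0005 -0.0009] shift after turn [1.000e-04 1.900e-03 2.855e-01] j7 1.01
```

```bash

python3 -m pendant '[{"tx":0,"ty":0.002,"tz":0.02,"rx":0,"ry":0,"rz":0,"hand":1},{"tx":0,"ty":0,"tz":0.06,"rx":0,"ry":0,"rz":0,"hand":1},{"tx":0,"ty":0,"tz":0.06,"rx":0,"ry":0,"rz":0,"hand":1},{"tx":0,"ty":0,"tz":0.06,"rx":0,"ry":0,"rz":0,"hand":1},{"tx":0,"ty":0,"tz":0.05,"rx":0,"ry":0,"rz":0,"hand":1},{"tx":0,"ty":0,"tz":0.03,"rx":0,"ry":0,"rz":0,"hand":1},{"tx":0,"ty":0,"tz":0.005,"rx":0,"ry":0,"rz":0,"hand":1},{"tx":0,"ty":0,"tz":0,"rx":0,"ry":0,"rz":0,"hand":1},{"tx":0,"ty":0,"tz":0,"rx":0,"ry":0,"rz":0,"hand":1}]' | head -2; python3 d.py .3986 -.3506 .0888 0
```

```text
time_s: 42.42
tcp_pos: [0.4004, -0.3501, 0.0899]
t 42.4167 pos [ 0.4004 -0.3501  0.0899] gap 0.999 F [ 0.4 -0.7 -0.4] gf 0.0
 shift units (tool axes now) [-0.0009 -0.0037  0.0022] turn [0.0011 0.0001 0.0012] shift after turn [-0.0009 -0.0036  0.0022] j7 1.18
```

```bash

python3 -m pendant '[{"tx":-0.001,"ty":-0.0036,"tz":0.0015,"rx":0,"ry":0,"rz":0,"hand":1},{"tx":0,"ty":0,"tz":0,"rx":0,"ry":0,"rz":0,"hand":1},{"tx":0,"ty":0,"tz":0,"rx":0,"ry":0,"rz":0,"hand":-1},{"tx":0,"ty":0,"tz":0,"rx":0,"ry":0,"rz":0,"hand":-1},{"tx":0,"ty":0,"tz":0,"rx":0,"ry":0,"rz":0,"hand":-1},{"tx":0,"ty":0,"tz":0,"rx":0,"ry":0,"rz":0,"hand":-1},{"tx":0,"ty":0,"tz":0,"rx":0,"ry":0,"rz":0,"hand":-1},{"tx":0,"ty":0,"tz":0,"rx":0,"ry":0,"rz":0,"hand":-1},{"tx":0,"ty":0,"tz":0,"rx":0,"ry":0,"rz":0,"hand":-1},{"tx":0,"ty":0,"tz":0,"rx":0,"ry":0,"rz":0,"hand":-1}]'; python3 d.py .4842 .026 .23 0
```

```text
time_s: 43.25
tcp_pos: [0.3982, -0.351, 0.089]
tool_rot: [0.707, 0.707, 0.001, 0.001]
force: [0.6, 0.6, 1.1]
finger_gap: 0.679
gripper_force: 30.0
t 43.25 pos [ 0.3982 -0.351   0.089 ] gap 0.679 F [0.6 0.6 1.1] gf 30.0
 shift units (tool axes now) [ 0.7539  0.1731 -0.2819] turn [0.0012 0.0001 0.0006] shift after turn [ 0.754   0.172  -0.2821] j7 1.18
```

```bash

python3 -m pendant '[{"tx":0,"ty":0,"tz":-0.02,"rx":0,"ry":0,"rz":0,"hand":-1},{"tx":0,"ty":0,"tz":-0.05,"rx":0,"ry":0,"rz":0,"hand":-1},{"tx":0,"ty":0,"tz":-0.06,"rx":0,"ry":0,"rz":0,"hand":-1},{"tx":0,"ty":0,"tz":-0.06,"rx":0,"ry":0,"rz":0,"hand":-1},{"tx":0,"ty":0,"tz":-0.06,"rx":0,"ry":0,"rz":0,"hand":-1},{"tx":0,"ty":0,"tz":-0.03,"rx":0,"ry":0,"rz":0,"hand":-1},{"tx":0.03,"ty":0.007,"tz":0,"rx":0,"ry":0,"rz":0,"hand":-1},{"tx":0.06,"ty":0.014,"tz":0,"rx":0,"ry":0,"rz":0,"hand":-1},{"tx":0.07,"ty":0.016,"tz":0,"rx":0,"ry":0,"rz":0,"hand":-1},{"tx":0.07,"ty":0.016,"tz":0,"rx":0,"ry":0,"rz":0,"hand":-1}]' | head -2
python3 -m pendant '[{"tx":0.07,"ty":0.016,"tz":0,"rx":0,"ry":0,"rz":0,"hand":-1},{"tx":0.07,"ty":0.016,"tz":0,"rx":0,"ry":0,"rz":0,"hand":-1},{"tx":0.07,"ty":0.016,"tz":0,"rx":0,"ry":0,"rz":0,"hand":-1},{"tx":0.07,"ty":0.016,"tz":0,"rx":0,"ry":0,"rz":0,"hand":-1},{"tx":0.07,"ty":0.016,"tz":0,"rx":0,"ry":0,"rz":0,"hand":-1},{"tx":0.07,"ty":0.016,"tz":0,"rx":0,"ry":0,"rz":0,"hand":-1},{"tx":0.065,"ty":0.015,"tz":0,"rx":0,"ry":0,"rz":0,"hand":-1},{"tx":0.038,"ty":0.009,"tz":0,"rx":0,"ry":0,"rz":0,"hand":-1},{"tx":0,"ty":0,"tz":0,"rx":0,"ry":0,"rz":0,"hand":-1},{"tx":0,"ty":0,"tz":0,"rx":0,"ry":0,"rz":0,"hand":-1}]' | head -2
python3 d.py .4842 .0256 .09 0
```

```text
time_s: 44.08
tcp_pos: [0.4236, -0.2352, 0.2293]
time_s: 44.92
tcp_pos: [0.4838, 0.0264, 0.2291]
t 44.9167 pos [0.4838 0.0264 0.2291] gap 0.681 F [ 0.2 -0.4 -1.4] gf 30.0
 shift units (tool axes now) [-0.0014  0.0006  0.2783] turn [0.0006 0.0004 0.002 ] shift after turn [-0.0016  0.0008  0.2783] j7 0.15
```

```bash

python3 -m pendant '[{"tx":-0.001,"ty":0,"tz":0.03,"rx":0,"ry":0,"rz":0.001,"hand":-1},{"tx":0,"ty":0,"tz":0.06,"rx":0,"ry":0,"rz":0,"hand":-1},{"tx":0,"ty":0,"tz":0.06,"rx":0,"ry":0,"rz":0,"hand":-1},{"tx":0,"ty":0,"tz":0.05,"rx":0,"ry":0,"rz":0,"hand":-1},{"tx":0,"ty":0,"tz":0.03,"rx":0,"ry":0,"rz":0,"hand":-1},{"tx":0,"ty":0,"tz":0.02,"rx":0,"ry":0,"rz":0,"hand":-1},{"tx":0,"ty":0,"tz":0.01,"rx":0,"ry":0,"rz":0,"hand":-1},{"tx":0,"ty":0,"tz":0,"rx":0,"ry":0,"rz":0,"hand":-1},{"tx":0,"ty":0,"tz":0,"rx":0,"ry":0,"rz":0,"hand":-1}]' | head -2; python3 d.py .4842 .0256 .09 0
```

```text
time_s: 45.67
tcp_pos: [0.4847, 0.0246, 0.0998]
t 45.6667 pos [0.4847 0.0246 0.0998] gap 0.68 F [-0.7 -0.2 -0.4] gf 30.0
 shift units (tool axes now) [ 0.002  -0.001   0.0195] turn [ 0.0016 -0.0001 -0.001 ] shift after turn [ 0.002  -0.0009  0.0195] j7 0.36
```

```bash

python3 -m pendant '[{"tx":0.002,"ty":-0.001,"tz":0.009,"rx":0,"ry":0,"rz":0,"hand":-1},{"tx":0,"ty":0,"tz":0.007,"rx":0,"ry":0,"rz":0,"hand":-1},{"tx":0,"ty":0,"tz":0.004,"rx":0,"ry":0,"rz":0,"hand":-1},{"tx":0,"ty":0,"tz":0,"rx":0,"ry":0,"rz":0,"hand":-1},{"tx":0,"ty":0,"tz":0,"rx":0,"ry":0,"rz":0,"hand":-1}]'
```

```text
time_s: 46.08
tcp_pos: [0.4845, 0.0263, 0.0896]
tool_rot: [0.707, 0.707, 0.001, 0.001]
force: [0.3, 0.4, 4.0]
finger_gap: 0.678
gripper_force: 30.0
```

```bash

python3 -m pendant '[{"tx":0,"ty":0,"tz":0,"rx":0,"ry":0,"rz":0,"hand":1},{"tx":0,"ty":0,"tz":0,"rx":0,"ry":0,"rz":0,"hand":1},{"tx":0,"ty":0,"tz":0,"rx":0,"ry":0,"rz":0,"hand":1},{"tx":0,"ty":0,"tz":0,"rx":0,"ry":0,"rz":0,"hand":1},{"tx":0,"ty":0,"tz":-0.03,"rx":0,"ry":0,"rz":0,"hand":1},{"tx":0,"ty":0,"tz":-0.06,"rx":0,"ry":0,"rz":0,"hand":1},{"tx":0,"ty":0,"tz":-0.07,"rx":0,"ry":0,"rz":0,"hand":1},{"tx":0,"ty":0,"tz":-0.07,"rx":0,"ry":0,"rz":0,"hand":1},{"tx":0,"ty":0,"tz":-0.07,"rx":0,"ry":0,"rz":0,"hand":1},{"tx":0,"ty":0,"tz":-0.03,"rx":0,"ry":0,"rz":0,"hand":1}]' | head -2
python3 -m pendant '[{"tx":-0.03,"ty":-0.01,"tz":0,"rx":0,"ry":0,"rz":0,"hand":1},{"tx":-0.06,"ty":-0.01,"tz":0,"rx":0,"ry":0,"rz":0,"hand":1},{"tx":-0.07,"ty":-0.01,"tz":0,"rx":0,"ry":0,"rz":0,"hand":1},{"tx":-0.07,"ty":-0.01,"tz":0,"rx":0,"ry":0,"rz":0,"hand":1},{"tx":-0.07,"ty":-0.01,"tz":0,"rx":0,"ry":0,"rz":0,"hand":1},{"tx":-0.07,"ty":-0.01,"tz":0,"rx":0,"ry":0,"rz":0,"hand":1},{"tx":-0.07,"ty":-0.01,"tz":0,"rx":0,"ry":0,"rz":0,"hand":1},{"tx":-0.07,"ty":-0.01,"tz":0,"rx":0,"ry":0,"rz":0,"hand":1},{"tx":-0.07,"ty":-0.01,"tz":0,"rx":0,"ry":0,"rz":0,"hand":1},{"tx":-0.06,"ty":-0.01,"tz":0,"rx":0,"ry":0,"rz":0,"hand":1}]' | head -2
python3 - <<'E'
from h import *
p=snapshot('top'); f=p['frame']; save(p,'itop')
for q in ('mug','caddy','tumbler','organizer','teaspoon'): print(q,[(np.round(d['location'],4).tolist(),round(d['conf'],2)) for d in mark_of(p,q)[:1]])
b=cv2.cvtColor(f,cv2.COLOR_RGB2BGR)
big=cv2.resize(b[150:290,250:410],None,fx=5,fy=4.28,interpolation=cv2.INTER_CUBIC)
th=np.linspace(0,2*np.pi,90); D=np.c_[np.cos(th),np.sin(th)]
for C,r,h in (((.609,-.0435),.035,.098),((.609,-.0435),.042,.006),((.4835,.026),.0315,.112),((.4835,.026),.042,.006)):
    q=proj(p,np.c_[C+r*D,np.full(90,h)]); q=np.c_[(q[:,0]-250+.5)*5-.5,(q[:,1]-150+.5)*4.28-.5]
    cv2.polylines(big,[np.round(q).astype(np.int32)],True,(0,255,0),1)
cv2.imwrite('pics/icrop.png',big)
p=snapshot('scene'); save(p,'iscene')
E
```

```text
time_s: 46.92
tcp_pos: [0.4849, 0.0255, 0.2577]
time_s: 47.75
tcp_pos: [0.4315, -0.2963, 0.253]
mug [([0.6069, -0.044, 0.0045], 0.79)]
caddy []
tumbler [([0.5688, 0.3287, 0.0112], 0.85)]
organizer [([0.4269, 0.3157, 0.0057], 0.57)]
teaspoon [([0.5313, -0.1529, 0.0057], 0.84)]
```

View pics/icrop.png

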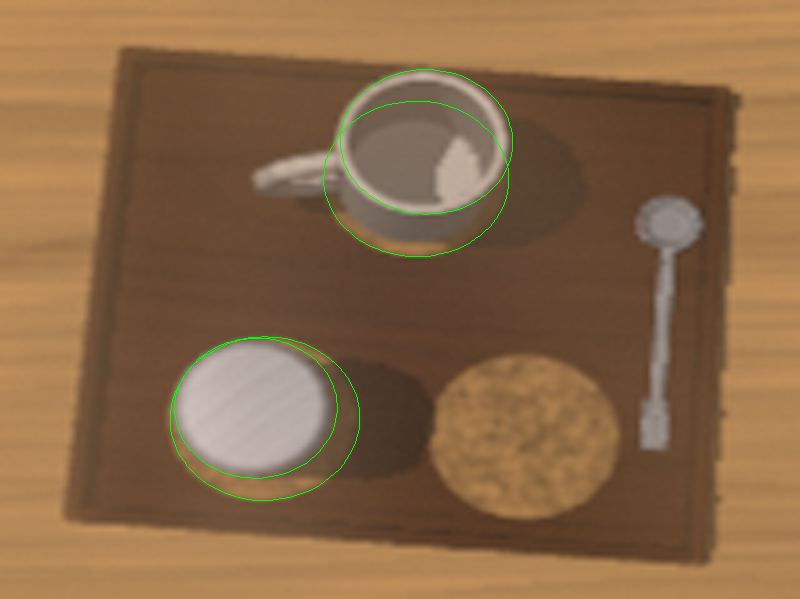

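View pics/iscene.png

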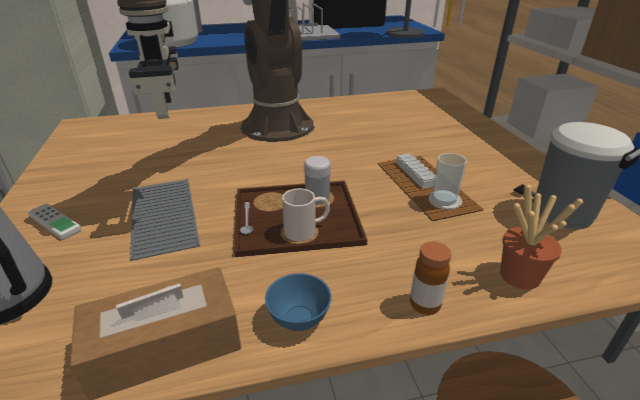

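The final views show the mug and caddy matching the predicted rings over their cork spots to about 2 mm. The spoon is in place, the organizer lies on the placemat, and the tumbler stands on the coaster.

```bash

python3 -m pendant '[{"tx":0,"ty":0,"tz":0,"rx":0,"ry":0,"rz":0,"hand":1},{"tx":0,"ty":0,"tz":0,"rx":0,"ry":0,"rz":0,"hand":1}]' | head -2
python3 -c "from plant import finish_job; print(finish_job())"
```

```text
time_s: 48.27
tcp_pos: [0.4337, -0.2927, 0.2538]
the job is handed in; nothing more can be done
None
```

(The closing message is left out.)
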